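# Straighten a screw eye with a turning rod

## Task

The brass screw eye on the dark wooden hanger block stands skew. Pick up the wooden turning rod, slide its round shaft through the brass loop until the loop sits at the black band, and turn the eye with the rod, not with your fingers, until the loop stands in line with the white line along the block. Then draw the rod out and lay it down flat on the table, clear of the block.

Things in the scene. Friction and masses are not known exactly. Their poses are not given: they have to be found in the camera images.
- eye_loop (a point): Centre of the brass screw eye's loop, 66 mm above the table. The eye stands on the middle of a dark block (116 x 52 mm, 24 high, fixed, white line along its length) and turns about the vertical through here. Loop of 6 mm wire, hole 27 mm, outside 39 mm. x runs level through the hole, y lies level in the loop's plane, z up; they turn with the eye. (A dark eye on a pale block is a bystander.)
- brass_eye (a joint): Angle of the eye, rad, growing clockwise seen from above. 0: loop in line with the white line. Starts at -0.8 to -0.5, so turn it clockwise. Stiff (0.12 N m), stays where left; end stops at +-1.5. A rod held level in the hole at mid height swings about 0.9 rad from the hole's axis before it bears on both sides of the loop and takes the eye along.
- rod_grip (a point): Centre of the square handle of the loose wooden turning rod, about 90 g, lying flat on the table; this point is then 11 mm above the table. Handle 90 mm long, 22 x 22 mm, medium brown. x points along the rod from the handle to the tip, z up.
- rod_mid (a point): Point on the axis of the same rod, in the middle of its round pale shaft and of the black band (30 mm long) on it; 105 mm from rod_grip along +x. The shaft is 14 mm thick and 120 mm long, from 45 mm ahead of rod_grip (end of the handle) to the tip at 165 mm. Same axes as rod_grip.
Things that resemble listed ones, but are neither listed nor needed, are in the scene too. There is more than one size of the part that bears eye_loop; the job needs the larger.

How it is judged (in metres and radians):
On the way, in this order (a step that is already met when the one before it is completed fails the run):
1. the rod's shaft is through the brass loop, the loop at the black band (distance between rod_mid and eye_loop below 0.021 m and angle between the x axis of rod_mid and the x axis of eye_loop, either way round below 0.8 rad), for 0.1 s.
2. the loop has been turned in line with the block while the rod is in it (value of joint brass_eye between -0.2 and 0.2 rad and distance between rod_mid and eye_loop below 0.05 m), for 0.1 s.
At the end, for the whole second after the job is handed in: The brass loop is in line with the block's white line within 0.2 rad (11 degrees); the rod is out of the loop, lying level (within 0.17 rad) and still on the table or the board, its handle's centre below 50 mm, the middle of its shaft more than 80 mm from the eye (value of joint brass_eye between -0.2 and 0.2 rad and height (world z) of rod_grip below 0.05 m and angle between rod_mid's own x axis and vertical between 1.4 and 1.74 rad and horizontal distance between rod_mid and eye_loop above 0.08 m and linear speed of rod below 0.02 m/s); the robot touches nothing.
It fails at once if the fingers push on the brass eye (contact force between the fingers and brass_eye above 3 N).
It also fails if it takes over 64 s, if anything falls off the work surface, if the arm or the gripper's body presses on something with over 40 N, if the wrist force passes 120 N, or if a joint passes its speed limit or range.

## Robot

A 6-joint arm with a two-finger parallel gripper is mounted at the origin on a cart in front of the work surface, level with it; the furniture and walls round the work are solid. World frame = base frame: x ahead of the robot, y to its left, z up, the work surface at z = 0. Lengths are in m, angles in degrees, forces in N, time in s.
With the tool pointing down it reaches from about 0.275 to 0.725 m from the base axis. Payload 5.6 kg.
Tool frame: the origin (TCP) lies midway between the tips of the shut fingers; the grasp point (between the pads) lies 19 mm behind it; x points along the fingers, y is the direction in which the jaws open and shut, and the axes are right-handed (so a half turn about x gives the same grasp; the last joint's range is limited). The gripper opens to 85 mm and grips with 20 to 120 N. Pads are 22 mm wide; open, the fingers measure 114 mm over their backs; the gripper's body (76 mm by 85 mm) begins 54 mm behind the grasp point. The pads swing forward as they close: fully open they stand 13 mm farther back than shut.
Start: joints at [-60.47, 14.616, 6.199, 0, -81.583, -16.306], TCP at [0.126, -0.535, 0.231] pointing down, gripper open.
Joint ranges: [-168.99, 168.99], [-69.2, 112.95], [-62.41, 85.93], [-164.36, 98.24], [-168.68, -3.75], [-174.98, 174.98]. Speed limits (degrees/s): [147.25, 147.25, 180, 180, 180, 180].

## Interface

Orientations are given as [roll, pitch, yaw] about the fixed x, y, z axes, in that order (R = Rz(yaw) Ry(pitch) Rx(roll)).
In Python, from bench import r gives the robot as it stands.
- The arm moves only by the tool jog_arm, never from a script. Its argument "commands" is a list of rows, each an object of numbers: "tx", "ty", "tz": the shift along the world's x, y, z in m; "rx", "ry", "rz": the turn, a rotation vector about the world's x, y, z in rad; "claw": the opening, from 0 (shut) to 1 (fully open). A call has 1 to 20 rows; each row shifts and turns the commanded pose from where the row before left it; what a row does not reach is not made up. A row lasts 1/8 s, in which the tool goes at most 62.5 mm and 10.7 degrees, less where a joint would pass 70% of its speed; a pose out of reach is approached as far as the arm can. A call with a gripper value outside its range is refused whole. The fingers move at their own pace and stop on an object; the grip force is fixed at half the most. Time passes only in rows, so rows that do not move let the fingers close. It gives the time, the measured TCP pose, the force and the opening at its end, in the units of the state.
- r.sense(): the state, without advancing time (a new reading comes with each control period).
- r.get_image(name): name is "scene" or "top" or "wrist"; returns the picture (480x640x3 uint8, red, green, blue); there is no depth.
- r.get_calibration(name): a dict with "fov_y" (degrees; the focal length in pixels is half the picture's height over the tangent of half this angle, whatever the lens; pixels are square), "cx", "cy" (the principal point, pixels), "rvec" (rotation vector, rad) and "tvec" (3), from world to camera coordinates, as OpenCV has them. Camera axes: x right, y down, z forward; pixel columns grow to the right and rows downward; lengths in m; the calibration is good to about 2 mm. A picture is of the moment at which its call begins: read the wrist's pose just before it. get_calibration takes no time and is no camera call; for the wrist camera it gives the pose at the moment of the call.
- r.job_done(): hands the job in, once; it reports no verdict.
The state is a dict: "t": time; "q": joint angles; "qd": joint speeds; "effort": joint torques, N m; "tcp_pos": TCP position; "tool_rot": TCP orientation; "force": force on the tool from outside, world axes, zero at the start; "wrist_torque": the same for the moment, N m; "opening": opening from 0.0 (shut) to 1.0 (fully open).
Only numpy, scipy, OpenCV 4.12 (cv2) and the standard library are available. Lean on these libraries where they do the work, as an engineer would, in place of code of your own. Each camera call takes 0.05 s, during which the arm holds its last target.

## Working session

There is one attempt and no reset: what is moved stays moved. The work goes in short steps, Python scripts to look and compute and a tool call to move; the robot and the scene stay as the last step left them, time stands still between calls to the robot, and variables do not carry over. Pictures are saved under pics/ and viewed, and the job is handed in when it is done.

Besides the shell and the picture viewer there is one more tool, called as name(argument=value, ...), one argument or row to a line, values as JSON. jog_arm: Moves the arm, as the interface text tells. Its arguments: {"type":"object","properties":{"commands":{"type":"array","items":{"type":"object","properties":{"tx":{"type":"number"},"ty":{"type":"number"},"tz":{"type":"number"},"rx":{"type":"number"},"ry":{"type":"number"},"rz":{"type":"number"},"claw":{"type":"number"}}}}},"required":["commands"]}

```bash
ls; mkdir -p pics; python3 - <<'E'
from bench import r
import cv2
print(r.sense())
for n in ["scene","top","wrist"]:
    c=r.get_calibration(n); im=r.get_image(n); cv2.imwrite(f"pics/{n}0.png",im[:,:,::-1]); print(n,c)
E
```

```text
pics
{'t': 0.0, 'q': array([-6.04682732e+01,  1.46539454e+01,  6.12904286e+00, -2.80685054e-02,
       -8.15832335e+01, -1.63060682e+01]), 'qd': array([-0.04168497, -0.05058738,  0.04310572,  0.08132637, -0.12372735,
        0.03062224]), 'effort': array([-1.27745912e-03, -3.86636531e+01,  2.37942713e+01,  5.36519855e+00,
       -6.01659078e-03, -1.02686209e-05]), 'tcp_pos': array([ 0.12577222, -0.53490333,  0.23037396]), 'tool_rot': array([ 91.90928442,  89.88835703, 105.13080841]), 'force': array([-0.34596648, -0.25590504,  0.45250069]), 'wrist_torque': array([-0.04887425,  0.01276266,  0.00226488]), 'opening': 1.0018609314773816}
scene {'fov_y': 45.67327313827542, 'cx': 313.4341882442271, 'cy': 233.42097455273958, 'rvec': array([ 0.61559604, -2.72592998,  1.06277635]), 'tvec': array([0.44500761, 0.33249798, 0.86448121])}
top {'fov_y': 53.525693252615596, 'cx': 318.6856831247951, 'cy': 241.5128317938569, 'rvec': array([ 2.04626645, -2.19240977,  0.22778371]), 'tvec': array([-0.15568022,  0.59717004,  0.92981471])}
wrist {'fov_y': 59.387644516798055, 'cx': 315.93989059290993, 'cy': 238.88565232248988, 'rvec': array([-1.8190676 , -2.29782321, -0.35838509]), 'tvec': array([ 0.54894995, -0.04021566,  0.38057729])}
```

View pics/scene0.png

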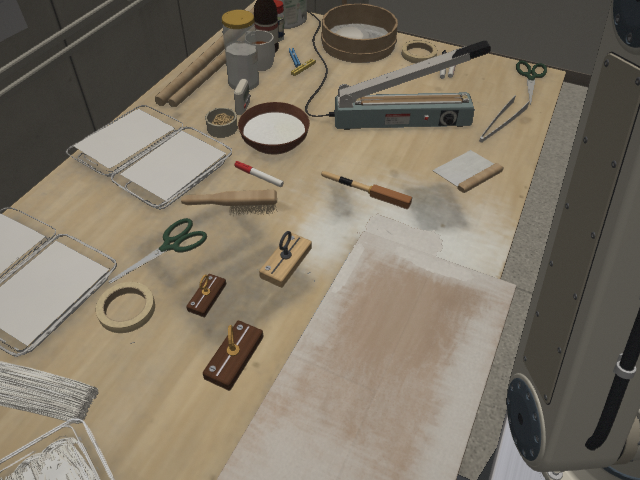

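View pics/top0.png

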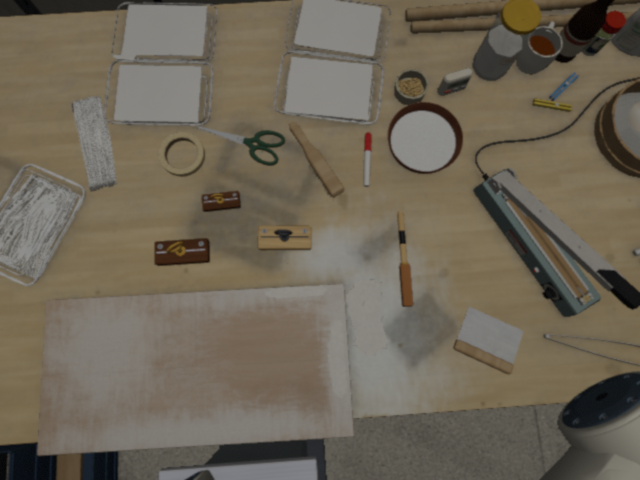

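View pics/wrist0.png

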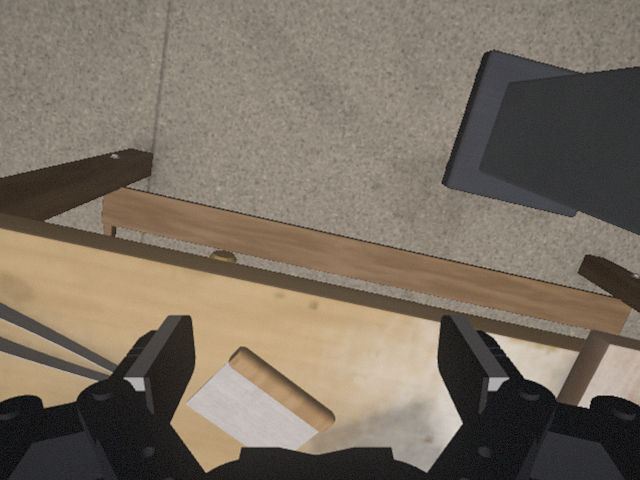

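The top view shows the larger dark block with its brass eye at about (182,250), a smaller dark one at (221,201), a pale bystander at (285,237), and the rod from (401,210) to (406,305). I'll measure these by masks.

```bash
cat > h.py <<'E'
import numpy as np, cv2
from bench import r
def cam(n):
    c=r.get_calibration(n); f=240/np.tan(np.radians(c['fov_y']/2))
    K=np.array([[f,0,c['cx']],[0,f,c['cy']],[0,0,1]]); R=cv2.Rodrigues(c['rvec'])[0]
    return K,R,c['tvec']
def ray(C,p):
    K,R,t=C; d=R.T@np.linalg.solve(K,[p[0],p[1],1]); return -R.T@t,d
def onz(C,p,z):
    o,d=ray(C,p); return o+d*(z-o[2])/d[2]
def two(C1,p1,C2,p2):
    o1,d1=ray(C1,p1);o2,d2=ray(C2,p2)
    s=np.linalg.lstsq(np.c_[d1,-d2],o2-o1,rcond=None)[0]
    a=o1+s[0]*d1;b=o2+s[1]*d2
    return (a+b)/2,np.linalg.norm(a-b)
def proj(C,P):
    K,R,t=C; q=K@(R@np.asarray(P,float)+t); return q[:2]/q[2]
E
python3 - <<'E'
from h import *
for n,(x,y,w,h) in dict(top=(140,180,190,100),scene=(180,220,150,180)).items():
    im=cv2.imread(f'pics/{n}0.png')[y:y+h,x:x+w]; s=min(800/w,600/h); cv2.imwrite(f'pics/{n}0c.png',cv2.resize(im,None,fx=s,fy=s,interpolation=cv2.INTER_CUBIC));print(s)
im=cv2.imread('pics/top0.png')[195:320,370:440]; cv2.imwrite('pics/rod0c.png',cv2.resize(im,None,fx=4.8,fy=4.8))
T=cam('top')
for p in [(182,250),(403,260),(401,210),(406,305)]: print(p,onz(T,p,.011))
E
```

```text
4.2105263157894735
3.3333333333333335
(182, 250) [0.59675242 0.10089783 0.011     ]
(403, 260) [ 0.54177925 -0.37743589  0.011     ]
(401, 210) [ 0.65402346 -0.38480243  0.011     ]
(406, 305) [ 0.44460581 -0.37362597  0.011     ]
```

View pics/top0c.png

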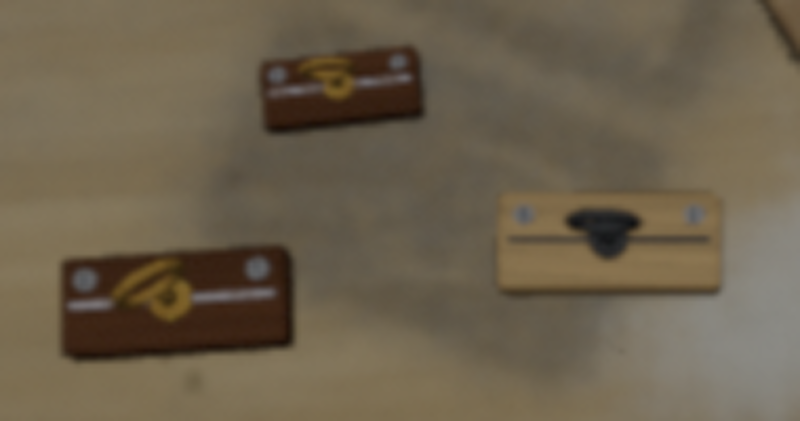

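View pics/scene0c.png

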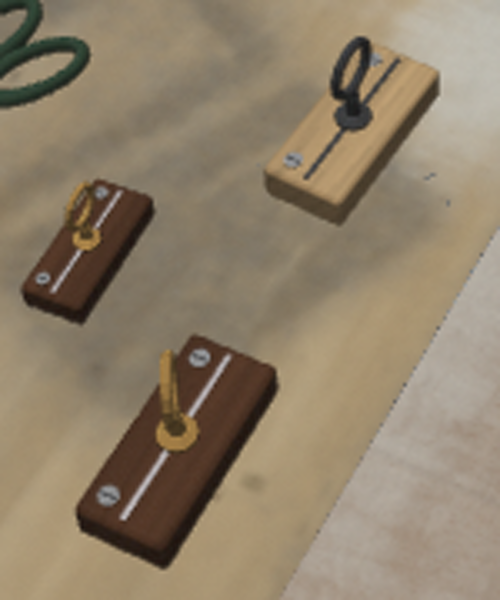

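View pics/rod0c.png

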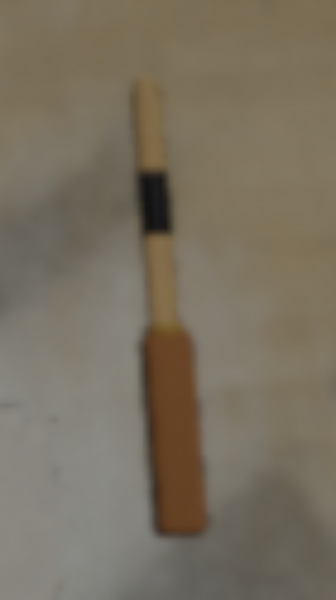

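```bash
python3 - <<'E'
from h import *
T=cam('top');S=cam('scene')
print('cams',ray(T,(0,0))[0],ray(S,(0,0))[0])
im=cv2.imread('pics/top0.png')
# rod: handle mask
hsv=cv2.cvtColor(im,cv2.COLOR_BGR2HSV)
print(hsv[285,405],hsv[235,402],hsv[220,401],hsv[250,420],hsv[250,181])
roi=np.zeros(im.shape[:2],np.uint8); roi[195:320,385:425]=1
m=((hsv[...,1]>130)&(hsv[...,0]<16)&(roi>0)).astype(np.uint8)
ys,xs=np.nonzero(m);print('handle',len(xs),xs.mean(),ys.mean(),ys.min(),ys.max())
rc=cv2.minAreaRect(np.c_[xs,ys].astype(np.float32));print(rc)
m=((hsv[...,2]<60)&(roi>0));ys,xs=np.nonzero(m);print('band',len(xs),xs.mean(),ys.mean(),ys.min(),ys.max())
b=onz(T,(xs.mean(),ys.mean()),.014);
h=onz(T,rc[0],.02);print('band',b,'handle',h,np.linalg.norm((b-h)[:2]),np.degrees(np.arctan2(*(b-h)[[1,0]])))
# eye: white line, collar
a=onz(T,(156.6,252.7),.024);c=onz(T,(205.3,249.4),.024);print('line',a,c,np.linalg.norm(a-c),np.degrees(np.arctan2(*(c-a)[[1,0]])), (a+c)/2)
print('collar',onz(T,(180.3,250.6),.026))
print('scene collar',onz(S,(180+177/3.333,220+432/3.333),.026))
q=[onz(S,(180+u/3.333,220+v/3.333),.024) for u,v in [(123,520),(230,354)]];print('scene line',q,(q[0]+q[1])/2,np.degrees(np.arctan2(*(q[1]-q[0])[[1,0]])))
from scipy.spatial.transform import Rotation as Ro
print(Ro.from_euler('xyz',r.sense()['tool_rot'],degrees=True).as_matrix().round(3))
E
```

```text
cams [ 0.38690489 -0.17757556  1.03158872] [0.26366838 0.49930674 0.85853726]
[ 14 165 102] [ 0  9 30] [ 19 112 128] [ 20  59 129] [ 19 181  79]
handle 378 405.8888888888889 285.0132275132275 264 305
((405.8586730957031, 284.803466796875), (41.107513427734375, 9.218048095703125), 85.2363510131836)
band 69 401.5507246376812 236.47826086956522 231 243
band [ 0.59344675 -0.37915256  0.014     ] handle [ 0.48669494 -0.37614017  0.02      ] 0.10679429864676711 -1.6163812378201785
line [0.59190068 0.15174751 0.024     ] [0.59196925 0.04740266 0.024     ] 0.1043448711290006 -89.96234337026591 [0.59193497 0.09957508 0.024     ]
collar [0.59260623 0.10045366 0.026     ]
scene collar [0.59215197 0.10239147 0.026     ]
scene line [array([0.59153048, 0.15472076, 0.024     ]), array([0.59188131, 0.0497523 , 0.024     ])] [0.5917059  0.10223653 0.024     ] -89.80850288725843
[[-0.    -0.229  0.973]
 [ 0.001  0.973  0.229]
 [-1.     0.001 -0.   ]]
```

Eye axis is near (0.592, 0.101), agreed by both views within 2 mm, with the white line along y. The rod grip is near (0.488, -0.376), heading about -2°. Moving above the rod.

jog_arm(
  commands=[
    {"tx": 0.0362, "ty": 0.0159, "rz": -0.027, "claw": 1},
    {"tx": 0.0362, "ty": 0.0159, "rz": -0.027},
    {"tx": 0.0362, "ty": 0.0159, "rz": -0.027},
    {"tx": 0.0362, "ty": 0.0159, "rz": -0.027},
    {"tx": 0.0362, "ty": 0.0159, "rz": -0.027},
    {"tx": 0.0362, "ty": 0.0159, "rz": -0.027},
    {"tx": 0.0362, "ty": 0.0159, "rz": -0.027},
    {"tx": 0.0362, "ty": 0.0159, "rz": -0.027},
    {"tx": 0.0362, "ty": 0.0159, "rz": -0.027},
    {"tx": 0.0362, "ty": 0.0159, "rz": -0.027},
    {"tz": -0.04},
    {"tz": -0.04},
    {},
  ],
)

```text
invalid input
```

```bash
python3 - <<'E'
from h import *
s=r.sense();print(s['t'],s['tcp_pos'],s['q'])
W=cam('wrist');im=r.get_image('wrist');cv2.imwrite('pics/w1.png',im[:,:,::-1])
from scipy.spatial.transform import Rotation as Ro
print(Ro.from_euler('xyz',s['tool_rot'],degrees=True).as_matrix().round(3))
np.savez('w1.npz',K=W[0],R=W[1],t=W[2])
E
```

```text
0.15 [ 0.12577735 -0.53503146  0.23060053] [-6.04685213e+01  1.46452799e+01  6.14681621e+00 -1.90483012e-02
 -8.15843742e+01 -1.63087309e+01]
[[-0.    -0.229  0.973]
 [ 0.001  0.973  0.229]
 [-1.     0.001 -0.   ]]
```

View pics/w1.png

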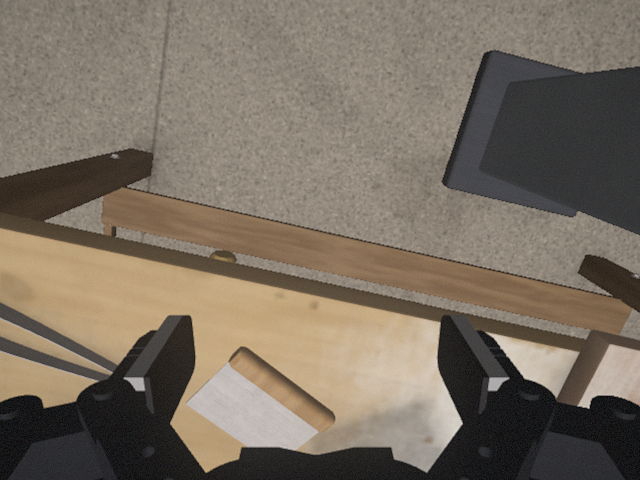

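The move was refused as invalid and the picture is unchanged. I'll resend with every field filled in.

jog_arm(
  commands=[
    {"tx": 0.036, "ty": 0.016, "tz": 0, "rx": 0, "ry": 0, "rz": -0.027, "claw": 1.0},
    {"tx": 0.036, "ty": 0.016, "tz": 0, "rx": 0, "ry": 0, "rz": -0.027, "claw": 1.0},
  ],
)

```text
t: 0.45
tcp_pos: [0.1983, -0.503, 0.231]
tool_rot: [103.7, 90.0, 113.7]
force: [0.4, -0.3, 0.3]
opening: 0.997
```

jog_arm(
  commands=[
    {"tx": 0.036, "ty": 0.016, "rz": -0.027, "claw": 1.0},
    {"tx": 0.036, "ty": 0.016, "rz": -0.027, "claw": 1.0},
    {"tx": 0.036, "ty": 0.016, "rz": -0.027, "claw": 1.0},
    {"tx": 0.036, "ty": 0.016, "rz": -0.027, "claw": 1.0},
    {"tx": 0.036, "ty": 0.016, "rz": -0.027, "claw": 1.0},
    {"tx": 0.036, "ty": 0.016, "rz": -0.027, "claw": 1.0},
    {"tx": 0.036, "ty": 0.016, "rz": -0.027, "claw": 1.0},
    {"tx": 0.036, "ty": 0.015, "rz": -0.027, "claw": 1.0},
    {"tz": -0.04, "claw": 1.0},
    {"tz": -0.04, "claw": 1.0},
    {"tz": 0, "claw": 1.0},
  ],
)

```text
invalid input
```

```bash
python3 - <<'E'
from h import *
s=r.sense();print(s['t'],s['tcp_pos'],s['q'])
W=cam('wrist');im=r.get_image('wrist');cv2.imwrite('pics/w2.png',im[:,:,::-1])
from scipy.spatial.transform import Rotation as Ro
print(Ro.from_euler('xyz',s['tool_rot'],degrees=True).as_matrix().round(3))
np.savez('w2.npz',K=W[0],R=W[1],t=W[2])
E
```

```text
0.45 [ 0.1983096  -0.50295849  0.23096628] [-5.18931613e+01  1.35791486e+01  4.78786739e+00 -8.24311954e-03
 -8.12404929e+01 -2.81015750e+01]
[[-0.    -0.174  0.985]
 [ 0.001  0.985  0.174]
 [-1.     0.001 -0.   ]]
```

View pics/w2.png

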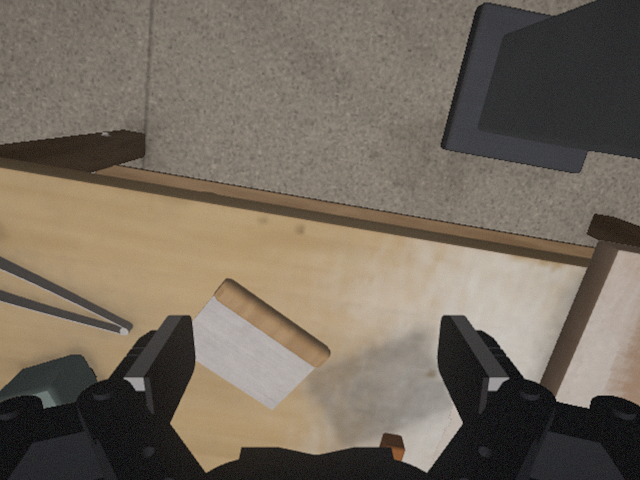

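All fields are evidently required in every row.

jog_arm(
  commands=[
    {"tx": 0.036, "ty": 0.016, "tz": 0, "rx": 0, "ry": 0, "rz": -0.027, "claw": 1.0},
    {"tx": 0.036, "ty": 0.016, "tz": 0, "rx": 0, "ry": 0, "rz": -0.027, "claw": 1.0},
    {"tx": 0.036, "ty": 0.016, "tz": 0, "rx": 0, "ry": 0, "rz": -0.027, "claw": 1.0},
    {"tx": 0.036, "ty": 0.016, "tz": 0, "rx": 0, "ry": 0, "rz": -0.027, "claw": 1.0},
    {"tx": 0.036, "ty": 0.016, "tz": 0, "rx": 0, "ry": 0, "rz": -0.027, "claw": 1.0},
    {"tx": 0.036, "ty": 0.016, "tz": 0, "rx": 0, "ry": 0, "rz": -0.027, "claw": 1.0},
    {"tx": 0.036, "ty": 0.016, "tz": 0, "rx": 0, "ry": 0, "rz": -0.027, "claw": 1.0},
    {"tx": 0.036, "ty": 0.015, "tz": 0, "rx": 0, "ry": 0, "rz": -0.024, "claw": 1.0},
    {"tx": 0, "ty": 0, "tz": -0.04, "rx": 0, "ry": 0, "rz": 0, "claw": 1.0},
    {"tx": 0, "ty": 0, "tz": -0.04, "rx": 0, "ry": 0, "rz": 0, "claw": 1.0},
    {"tx": 0, "ty": 0, "tz": 0, "rx": 0, "ry": 0, "rz": 0, "claw": 1.0},
  ],
)

```text
t: 1.88
tcp_pos: [0.4839, -0.3751, 0.1478]
tool_rot: [152.1, 89.5, 150.0]
force: [0.2, -0.6, 0.3]
opening: 1.002
```

```bash
python3 - <<'E'
from h import *
s=r.sense();print(s['t'],s['tcp_pos'],s['q'])
W=cam('wrist');im=r.get_image('wrist');cv2.imwrite('pics/w3.png',im[:,:,::-1])
from scipy.spatial.transform import Rotation as Ro
print(Ro.from_euler('xyz',s['tool_rot'],degrees=True).as_matrix().round(3))
print('tcp px',proj(W,s['tcp_pos']),'pred rod',proj(W,[.488,-.376,.022]))
np.savez('w3.npz',K=W[0],R=W[1],t=W[2])
E
```

```text
1.875 [ 0.48390368 -0.37508958  0.14781464] [-2.32065915e+01  2.39319173e+01  7.39416745e+00 -5.59824320e-02
 -7.39124471e+01 -6.88517658e+01]
[[-0.007  0.036  0.999]
 [ 0.004  0.999 -0.036]
 [-1.     0.004 -0.007]]
tcp px [314.91680162 316.69160307] pred rod [313.39075074 233.18190794]
```

View pics/w3.png

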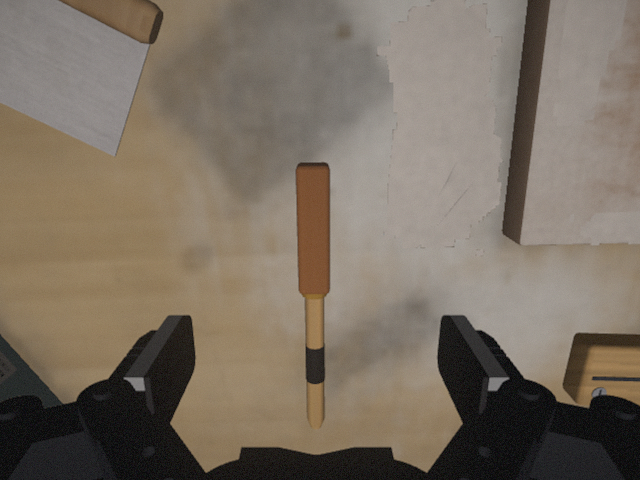

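The wrist view shows the handle spanning rows 163–297 at column 313, the band at (315,364) and the tip at (316,427), between the jaws.

```bash
python3 - <<'E'
from h import *
W=tuple(np.load('w3.npz')[k] for k in ('K','R','t'))
im=cv2.imread('pics/w3.png');hsv=cv2.cvtColor(im,cv2.COLOR_BGR2HSV)
roi=np.zeros(im.shape[:2],bool);roi[150:300,280:345]=1
m=(hsv[...,1]>160)&(hsv[...,0]<14)&roi;ys,xs=np.nonzero(m);rc=cv2.minAreaRect(np.c_[xs,ys].astype(np.float32));print(rc)
h=onz(W,rc[0],.021)
roi[:]=0;roi[330:400,300:330]=1
m=(hsv[...,2]<70)&roi;ys,xs=np.nonzero(m);print(xs.mean(),ys.mean())
b=onz(W,(xs.mean(),ys.mean()),.016);t=onz(W,(316,428),.011)
print(h,b,t,np.hypot(*(b-h)[:2]),np.hypot(*(t-h)[:2]),np.degrees(np.arctan2(*(b-h)[[1,0]])))
E
```

```text
((312.5, 230.5), (123.0, 31.0), 90.0)
314.7241935483871 365.48548387096776
[ 0.48640383 -0.37653883  0.021     ] [ 0.59405772 -0.37891883  0.016     ] [ 0.65598947 -0.38010567  0.011     ] 0.1076801985129483 0.16962314678983673 -1.2664828559675883
```

jog_arm(
  commands=[
    {"tx": 0.009, "ty": -0.002, "tz": -0.04, "rx": 0, "ry": 0, "rz": 0, "claw": 1.0},
    {"tx": 0, "ty": 0, "tz": -0.04, "rx": 0, "ry": 0, "rz": 0, "claw": 1.0},
    {"tx": 0, "ty": 0, "tz": -0.03, "rx": 0, "ry": 0, "rz": 0, "claw": 1.0},
    {"tx": 0, "ty": 0, "tz": -0.02, "rx": 0, "ry": 0, "rz": 0, "claw": 1.0},
    {"tx": 0, "ty": 0, "tz": 0, "rx": 0, "ry": 0, "rz": 0, "claw": 1.0},
    {"tx": 0, "ty": 0, "tz": 0, "rx": 0, "ry": 0, "rz": 0, "claw": 1.0},
  ],
)

```text
t: 2.68
tcp_pos: [0.4963, -0.3794, 0.0237]
tool_rot: [-32.8, 89.8, -34.8]
force: [-0.5, 0.5, -0.1]
opening: 1.003
```

jog_arm(
  commands=[
    {"tx": -0.003, "ty": 0.002, "tz": -0.01, "rx": 0, "ry": 0, "rz": 0, "claw": 1.0},
    {"tx": 0, "ty": 0, "tz": -0.009, "rx": 0, "ry": 0, "rz": 0, "claw": 1.0},
    {"tx": 0, "ty": 0, "tz": 0, "rx": 0, "ry": 0, "rz": 0, "claw": 0.3},
    {"tx": 0, "ty": 0, "tz": 0, "rx": 0, "ry": 0, "rz": 0, "claw": 0.0},
    {"tx": 0, "ty": 0, "tz": 0, "rx": 0, "ry": 0, "rz": 0, "claw": 0.0},
    {"tx": 0, "ty": 0, "tz": 0, "rx": 0, "ry": 0, "rz": 0, "claw": 0.0},
    {"tx": 0, "ty": 0, "tz": 0, "rx": 0, "ry": 0, "rz": 0, "claw": 0.0},
    {"tx": 0, "ty": 0, "tz": 0, "rx": 0, "ry": 0, "rz": 0, "claw": 0.0},
  ],
)

```text
t: 3.68
tcp_pos: [0.4922, -0.3766, 0.0028]
tool_rot: [-30.2, 89.9, -32.3]
force: [0.5, -0.1, 3.7]
opening: 0.24
```

jog_arm(
  commands=[
    {"tx": 0, "ty": 0, "tz": 0.02, "rx": 0, "ry": 0, "rz": 0, "claw": 0.0},
    {"tx": 0, "ty": 0, "tz": 0.04, "rx": 0, "ry": 0, "rz": 0, "claw": 0.0},
    {"tx": 0, "ty": 0, "tz": 0.04, "rx": 0, "ry": 0, "rz": 0, "claw": 0.0},
    {"tx": 0, "ty": 0, "tz": 0.04, "rx": 0, "ry": 0, "rz": 0, "claw": 0.0},
    {"tx": -0.008, "ty": 0.038, "tz": 0, "rx": 0, "ry": 0, "rz": 0.055, "claw": 0.0},
    {"tx": -0.008, "ty": 0.038, "tz": 0, "rx": 0, "ry": 0, "rz": 0.055, "claw": 0.0},
    {"tx": -0.008, "ty": 0.038, "tz": 0, "rx": 0, "ry": 0, "rz": 0.055, "claw": 0.0},
    {"tx": -0.008, "ty": 0.038, "tz": 0, "rx": 0, "ry": 0, "rz": 0.055, "claw": 0.0},
    {"tx": -0.008, "ty": 0.038, "tz": 0, "rx": 0, "ry": 0, "rz": 0.055, "claw": 0.0},
    {"tx": -0.008, "ty": 0.038, "tz": 0, "rx": 0, "ry": 0, "rz": 0.055, "claw": 0.0},
    {"tx": -0.008, "ty": 0.038, "tz": 0, "rx": 0, "ry": 0, "rz": 0.055, "claw": 0.0},
    {"tx": -0.008, "ty": 0.038, "tz": 0, "rx": 0, "ry": 0, "rz": 0.055, "claw": 0.0},
    {"tx": 0, "ty": 0.038, "tz": 0, "rx": 0, "ry": 0, "rz": 0.055, "claw": 0.0},
    {"tx": 0, "ty": 0.038, "tz": 0, "rx": 0, "ry": 0, "rz": 0.055, "claw": 0.0},
    {"tx": 0, "ty": 0, "tz": 0, "rx": 0, "ry": 0, "rz": 0, "claw": 0.0},
    {"tx": 0, "ty": 0, "tz": 0, "rx": 0, "ry": 0, "rz": 0, "claw": 0.0},
  ],
)

```text
t: 5.68
tcp_pos: [0.4274, 0.0034, 0.1419]
tool_rot: [164.9, 89.9, -165.7]
force: [-0.6, -0.4, -1.1]
opening: 0.241
```

```bash
cat > snap.py <<'E'
import sys
from h import *
from scipy.spatial.transform import Rotation as Ro
tag=sys.argv[1]
s=r.sense();M=Ro.from_euler('xyz',s['tool_rot'],degrees=True).as_matrix()
print(s['t'],s['tcp_pos'].round(4),'q',s['q'].round(1),'F',s['force'].round(1),'jaw heading-90',np.degrees(np.arctan2(M[1,1],M[0,1])).round(2)-90,'x',M[:,0].round(3))
for n in sys.argv[2:]:
    C=cam(n);im=r.get_image(n);cv2.imwrite(f'pics/{n}_{tag}.png',im[:,:,::-1]);np.savez(f'{n}_{tag}.npz',K=C[0],R=C[1],t=C[2])
E
python3 snap.py a scene top wrist
```

```text
5.675 [0.4274 0.0034 0.1419] q [ 21.6   3.6 -20.5  -0.  -65.9 -82.2] F [-0.6 -0.4 -1.1] jaw heading-90 29.439999999999998 x [-0.001 -0.    -1.   ]
```

View pics/scene_a.png

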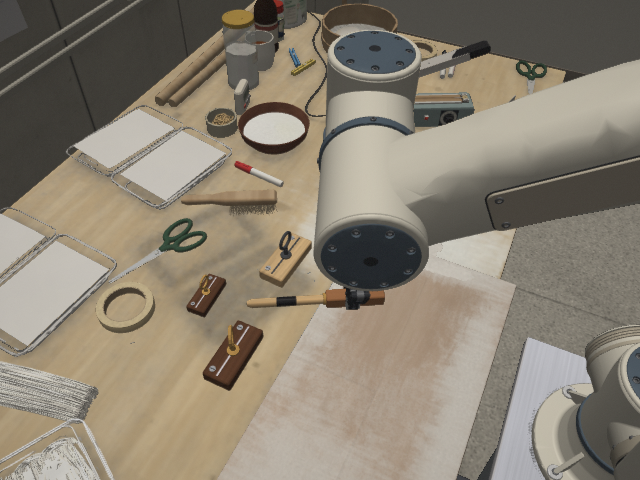

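View pics/top_a.png

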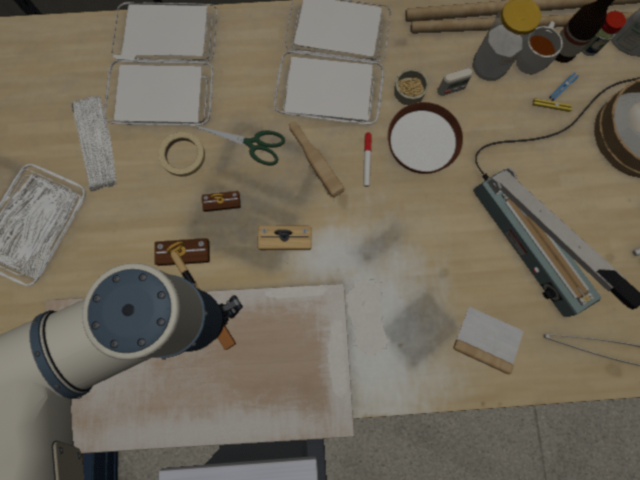

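View pics/wrist_a.png

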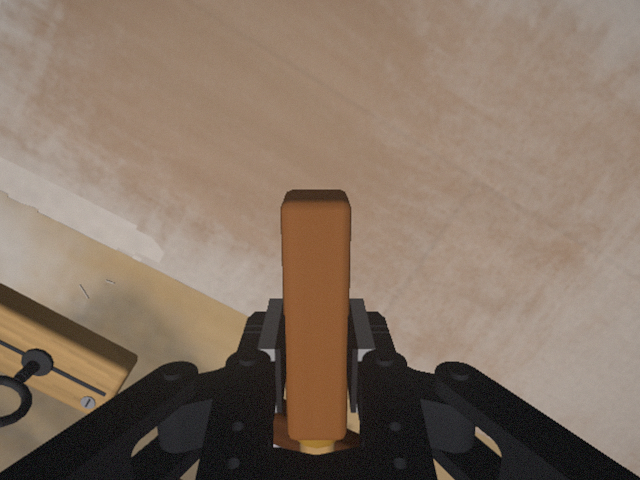

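The rod is held: scene shows shaft tip near (249,302), band (286,300), handle (345,298). I'll check its levelness and position against the prediction, and the loop's angle, on crops.

```bash
python3 - <<'E'
from h import *
S=cam('scene');T=cam('top')
P=np.array([.4274,.0034,.150]);u=np.array([np.cos(np.radians(29.8)),np.sin(np.radians(29.8)),0])
print('pred tip S',proj(S,P+.1603*u),'band S',proj(S,P+.1003*u),'band T',proj(T,P+.1003*u), 'tip T',proj(T,P+.1603*u),'hend S',proj(S,P-.0497*u))
im=cv2.imread('pics/scene_a.png')[285:395,195:395];cv2.imwrite('pics/sa_c.png',cv2.resize(im,None,fx=4,fy=4,interpolation=cv2.INTER_CUBIC))
im=cv2.imread('pics/top_a.png')[230:360,145:245];cv2.imwrite('pics/ta_c.png',cv2.resize(im,None,fx=4.5,fy=4.5,interpolation=cv2.INTER_CUBIC))
# predicted loop outlines for angles
for a in (.5,.6,.7,.8):
    h=np.radians(-90)+a; v=np.array([np.cos(h),np.sin(h),0]); c=np.array([.592,.101,.066])
    print(a,'S',[proj(S,c+k).round(1).tolist() for k in (.0165*v,-.0165*v,[0,0,.0165])],'T',[proj(T,c+k).round(1).tolist() for k in (.0165*v,-.0165*v,[0,0,.0165])])
E
```

```text
pred tip S [246.41270268 302.94033513] band S [286.00235205 300.56983412] band T [187.59250552 277.99984688] tip T [171.28864796 251.59025883] hend S [383.57840886 294.72729334]
0.5 S [[231.6, 327.3], [230.9, 344.8], [230.2, 330.4]] T [[181.6, 243.2], [167.6, 251.6], [172.2, 245.8]]
0.6 S [[230.6, 327.4], [231.9, 344.7], [230.2, 330.4]] T [[181.2, 242.5], [168.0, 252.3], [172.2, 245.8]]
0.7 S [[229.6, 327.6], [232.9, 344.6], [230.2, 330.4]] T [[180.7, 241.9], [168.5, 252.8], [172.2, 245.8]]
0.8 S [[228.6, 327.8], [233.9, 344.3], [230.2, 330.4]] T [[180.1, 241.4], [169.1, 253.4], [172.2, 245.8]]
```

View pics/sa_c.png

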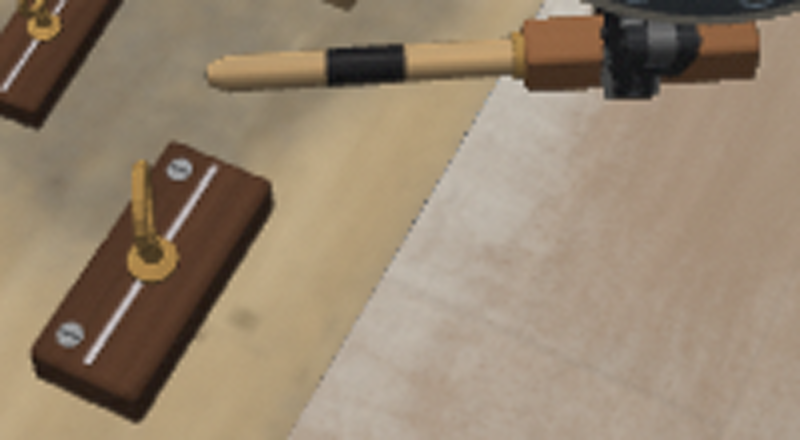

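View pics/ta_c.png

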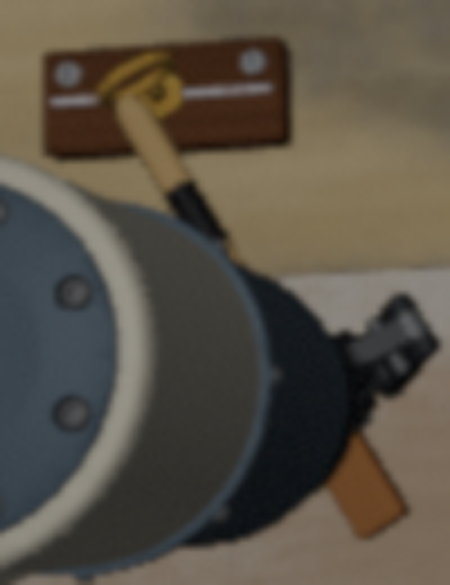

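Rod matches the prediction (tip and band within 1 px, level). The loop stands about 0.5–0.6 rad anticlockwise, so the hole axis heads ~30° and the rod is nearly aligned. Descending to mid-height.

jog_arm(
  commands=[
    {"tx": -0.002, "ty": 0.003, "tz": -0.03, "rx": 0, "ry": 0, "rz": 0, "claw": 0.0},
    {"tx": 0, "ty": 0, "tz": -0.03, "rx": 0, "ry": 0, "rz": 0, "claw": 0.0},
    {"tx": 0, "ty": 0, "tz": -0.024, "rx": 0, "ry": 0, "rz": 0, "claw": 0.0},
    {"tx": 0, "ty": 0, "tz": 0, "rx": 0, "ry": 0, "rz": 0, "claw": 0.0},
    {"tx": 0, "ty": 0, "tz": 0, "rx": 0, "ry": 0, "rz": 0, "claw": 0.0},
  ],
)

```text
t: 6.45
tcp_pos: [0.4266, 0.0064, 0.0592]
tool_rot: [-27.7, 89.9, 1.7]
force: [-0.3, 0.9, -0.2]
opening: 0.243
```

```bash
python3 snap.py b scene top; python3 - <<'E'
import cv2
im=cv2.imread('pics/scene_b.png')[305:395,195:345];cv2.imwrite('pics/sb_c.png',cv2.resize(im,None,fx=5,fy=5,interpolation=cv2.INTER_CUBIC))
im=cv2.imread('pics/top_b.png')[230:290,145:225];cv2.imwrite('pics/tb_c.png',cv2.resize(im,None,fx=8,fy=8,interpolation=cv2.INTER_CUBIC))
E
```

```text
6.45 [0.4266 0.0064 0.0592] q [ 22.1   8.6 -28.6   0.  -52.8 -82.7] F [-0.3  0.9 -0.2] jaw heading-90 29.409999999999997 x [ 0.001  0.    -1.   ]
```

View pics/sb_c.png

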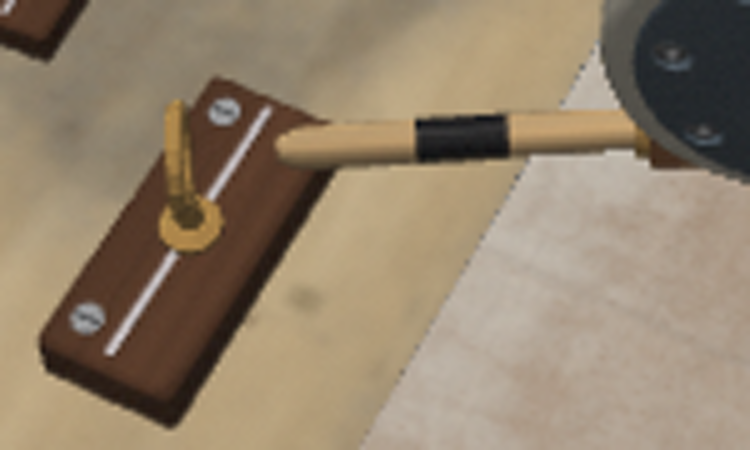

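View pics/tb_c.png

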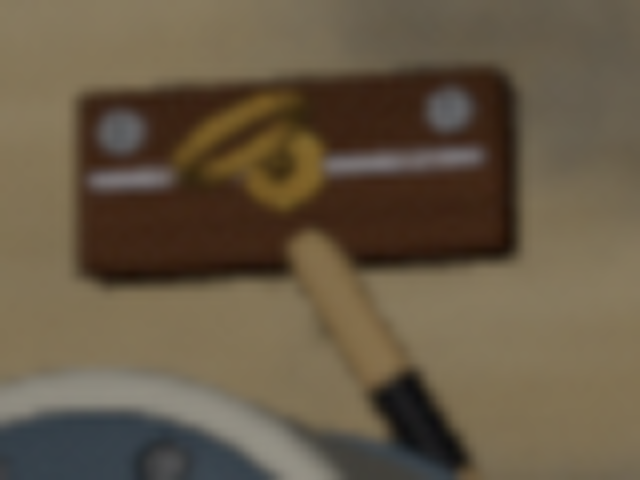

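Both views show the rod axis running to the loop centre within about 2 mm. I'll insert 90 mm along heading 30°.

jog_arm(
  commands=[
    {"tx": 0.013, "ty": 0.0075, "tz": -0.001, "rx": 0, "ry": 0, "rz": 0, "claw": 0.0},
    {"tx": 0.013, "ty": 0.0075, "tz": 0, "rx": 0, "ry": 0, "rz": 0, "claw": 0.0},
    {"tx": 0.013, "ty": 0.0075, "tz": 0, "rx": 0, "ry": 0, "rz": 0, "claw": 0.0},
    {"tx": 0, "ty": 0, "tz": 0, "rx": 0, "ry": 0, "rz": 0, "claw": 0.0},
  ],
)

```text
t: 7.05
tcp_pos: [0.4662, 0.0299, 0.0571]
tool_rot: [-45.0, 90.0, -15.6]
force: [-0.1, 0.1, -1.3]
opening: 0.244
```

```bash
python3 snap.py c scene top; python3 - <<'E'
import cv2
im=cv2.imread('pics/scene_c.png')[305:395,195:345];cv2.imwrite('pics/sc_c.png',cv2.resize(im,None,fx=5,fy=5,interpolation=cv2.INTER_CUBIC))
im=cv2.imread('pics/top_c.png')[230:290,145:225];cv2.imwrite('pics/tc_c.png',cv2.resize(im,None,fx=8,fy=8,interpolation=cv2.INTER_CUBIC))
E
```

```text
7.05 [0.4662 0.0299 0.0571] q [ 23.   13.  -23.1   0.  -53.9 -83.5] F [-0.1  0.1 -1.3] jaw heading-90 29.47 x [ 0. -0. -1.]
```

View pics/sc_c.png

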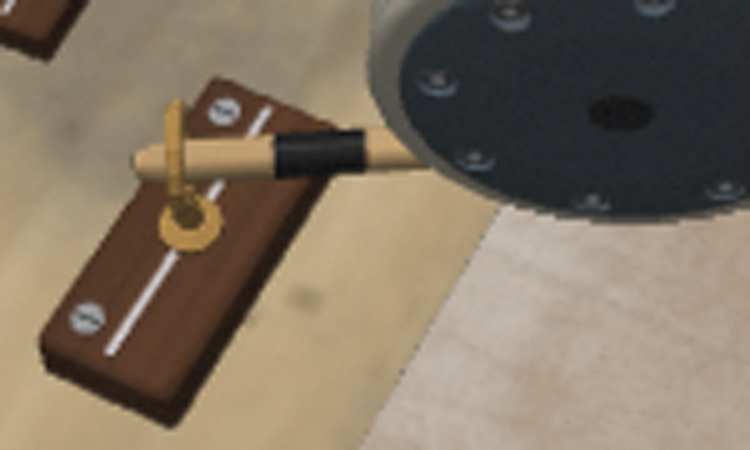

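View pics/tc_c.png

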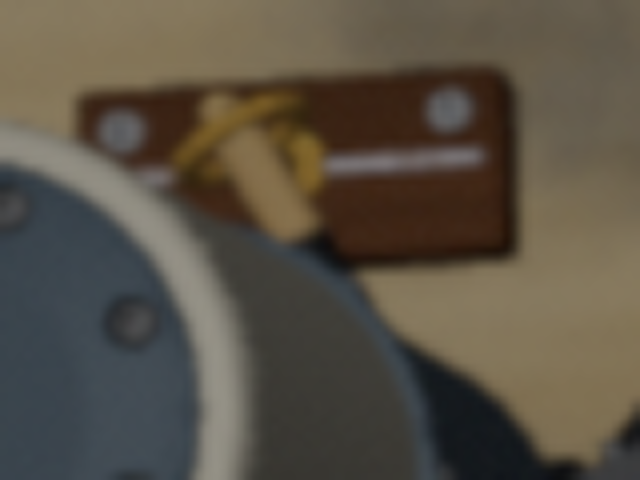

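The tip is through the loop without touching. Advancing 44 mm to bring the band to the loop.

jog_arm(
  commands=[
    {"tx": 0.0127, "ty": 0.0073, "tz": 0.0005, "rx": 0, "ry": 0, "rz": 0, "claw": 0.0},
    {"tx": 0.0127, "ty": 0.0073, "tz": 0, "rx": 0, "ry": 0, "rz": 0, "claw": 0.0},
    {"tx": 0.0127, "ty": 0.0073, "tz": 0, "rx": 0, "ry": 0, "rz": 0, "claw": 0.0},
    {"tx": 0, "ty": 0, "tz": 0, "rx": 0, "ry": 0, "rz": 0, "claw": 0.0},
    {"tx": 0, "ty": 0, "tz": 0, "rx": 0, "ry": 0, "rz": 0, "claw": 0.0},
    {"tx": 0, "ty": 0, "tz": 0, "rx": 0, "ry": 0, "rz": 0, "claw": 0.0},
  ],
)

```text
t: 7.9
tcp_pos: [0.5026, 0.0508, 0.0577]
tool_rot: [164.5, 90.0, -166.1]
force: [-0.6, -0.2, -1.7]
opening: 0.242
```

```bash
python3 snap.py d scene top; python3 - <<'E'
import cv2
im=cv2.imread('pics/scene_d.png')[305:395,195:345];cv2.imwrite('pics/sd_c.png',cv2.resize(im,None,fx=5,fy=5,interpolation=cv2.INTER_CUBIC))
E
```

```text
7.9 [0.5026 0.0508 0.0577] q [ 23.6  16.8 -17.6  -0.  -55.6 -84.1] F [-0.6 -0.2 -1.7] jaw heading-90 29.430000000000007 x [-0. -0. -1.]
```

View pics/sd_c.png

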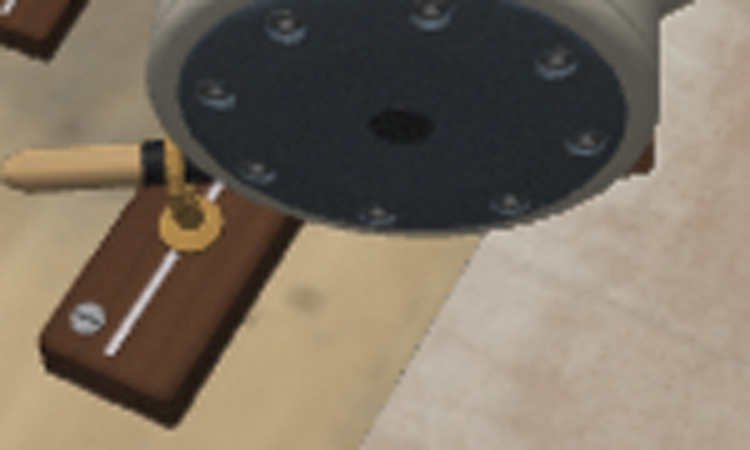

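Band sits at the loop (centred within ~3 mm). Next I work out the arc for swinging the rod clockwise about the eye, keeping an eye on joint 6.

```bash
python3 - <<'E'
import numpy as np
e=np.array([.592,.101]);th=29.8
P=lambda th,s:e-s*np.array([np.cos(np.radians(th)),np.sin(np.radians(th))])
p=np.array([.5026,.0508])
for i in range(1,22):
    th-=4; s=max(.1025-.001*i,.090); n=P(th,s); d=(n-p).round(4); p=p+d
    rr=np.hypot(*p); q1=np.degrees(np.arctan2(p[1],p[0])+np.arcsin(.154/rr)); print(round(th,1),s,d,p.round(4),'q1~',q1.round(1),'q6~',(th-.3+90-180-q1).round(1))
E
```

```text
25.8 0.10149999999999999 [-0.002  0.006] [0.5006 0.0568] q1~ 24.3 q6~ -88.8
21.8 0.10049999999999999 [-0.0019  0.0069] [0.4987 0.0637] q1~ 25.1 q6~ -93.6
17.8 0.09949999999999999 [-0.0014  0.0069] [0.4973 0.0706] q1~ 25.9 q6~ -98.4
13.8 0.09849999999999999 [-0.001   0.0069] [0.4963 0.0775] q1~ 26.7 q6~ -103.2
9.8 0.09749999999999999 [-0.0004  0.0069] [0.4959 0.0844] q1~ 27.5 q6~ -108.0
5.8 0.09649999999999999 [0.0001 0.0068] [0.496  0.0912] q1~ 28.2 q6~ -112.7
1.8 0.09549999999999999 [0.0005 0.0068] [0.4965 0.098 ] q1~ 28.9 q6~ -117.4
-2.2 0.0945 [0.0011 0.0066] [0.4976 0.1046] q1~ 29.5 q6~ -122.0
-6.2 0.0935 [0.0014 0.0065] [0.499  0.1111] q1~ 30.1 q6~ -126.6
-10.2 0.0925 [0.002  0.0063] [0.501  0.1174] q1~ 30.6 q6~ -131.1
-14.2 0.0915 [0.0023 0.006 ] [0.5033 0.1234] q1~ 31.1 q6~ -135.6
-18.2 0.0905 [0.0027 0.0059] [0.506  0.1293] q1~ 31.5 q6~ -140.0
-22.2 0.09 [0.0027 0.0057] [0.5087 0.135 ] q1~ 31.9 q6~ -144.4
-26.2 0.09 [0.0025 0.0057] [0.5112 0.1407] q1~ 32.3 q6~ -148.8
-30.2 0.09 [0.003  0.0056] [0.5142 0.1463] q1~ 32.6 q6~ -153.1
-34.2 0.09 [0.0034 0.0053] [0.5176 0.1516] q1~ 32.9 q6~ -157.4
-38.2 0.09 [0.0037 0.0051] [0.5213 0.1567] q1~ 33.2 q6~ -161.7
-42.2 0.09 [0.004  0.0048] [0.5253 0.1615] q1~ 33.4 q6~ -165.9
-46.2 0.09 [0.0044 0.0045] [0.5297 0.166 ] q1~ 33.5 q6~ -170.0
-50.2 0.09 [0.0047 0.0041] [0.5344 0.1701] q1~ 33.6 q6~ -174.1
-54.2 0.09 [0.005  0.0039] [0.5394 0.174 ] q1~ 33.6 q6~ -178.1
```

jog_arm(
  commands=[
    {"tx": -0.002, "ty": 0.006, "tz": 0, "rx": 0, "ry": 0, "rz": -0.07, "claw": 0.0},
    {"tx": -0.002, "ty": 0.007, "tz": 0, "rx": 0, "ry": 0, "rz": -0.07, "claw": 0.0},
    {"tx": -0.0014, "ty": 0.007, "tz": 0, "rx": 0, "ry": 0, "rz": -0.07, "claw": 0.0},
    {"tx": -0.001, "ty": 0.007, "tz": 0, "rx": 0, "ry": 0, "rz": -0.07, "claw": 0.0},
    {"tx": -0.0004, "ty": 0.007, "tz": 0, "rx": 0, "ry": 0, "rz": -0.07, "claw": 0.0},
    {"tx": 0.0001, "ty": 0.0068, "tz": 0, "rx": 0, "ry": 0, "rz": -0.07, "claw": 0.0},
    {"tx": 0.0005, "ty": 0.0068, "tz": 0, "rx": 0, "ry": 0, "rz": -0.07, "claw": 0.0},
    {"tx": 0.0011, "ty": 0.0066, "tz": 0, "rx": 0, "ry": 0, "rz": -0.07, "claw": 0.0},
    {"tx": 0.0014, "ty": 0.0065, "tz": 0, "rx": 0, "ry": 0, "rz": -0.07, "claw": 0.0},
    {"tx": 0.002, "ty": 0.0063, "tz": 0, "rx": 0, "ry": 0, "rz": -0.07, "claw": 0.0},
    {"tx": 0.0023, "ty": 0.006, "tz": 0, "rx": 0, "ry": 0, "rz": -0.07, "claw": 0.0},
    {"tx": 0, "ty": 0, "tz": 0, "rx": 0, "ry": 0, "rz": 0, "claw": 0.0},
  ],
)

```text
t: 9.5
tcp_pos: [0.5035, 0.1242, 0.0578]
tool_rot: [45.8, 90.0, 31.2]
force: [-0.4, 0.3, -0.5]
opening: 0.24
```

```bash
python3 snap.py e scene top wrist; python3 - <<'E'
import cv2
im=cv2.imread('pics/scene_e.png')[295:395,175:325];cv2.imwrite('pics/se_c.png',cv2.resize(im,None,fx=5,fy=5,interpolation=cv2.INTER_CUBIC))
im=cv2.imread('pics/top_e.png')[200:300,120:245];cv2.imwrite('pics/te_c.png',cv2.resize(im,None,fx=6,fy=6,interpolation=cv2.INTER_CUBIC))
E
```

```text
9.5 [0.5035 0.1242 0.0578] q [  31.2   18.1  -15.7   -0.   -56.2 -135.8] F [-0.4  0.3 -0.5] jaw heading-90 -14.620000000000005 x [ 0.  0. -1.]
```

View pics/se_c.png

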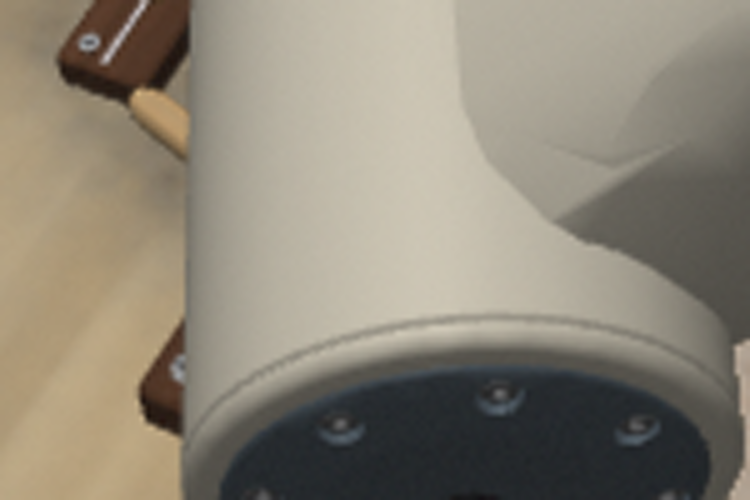

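View pics/te_c.png

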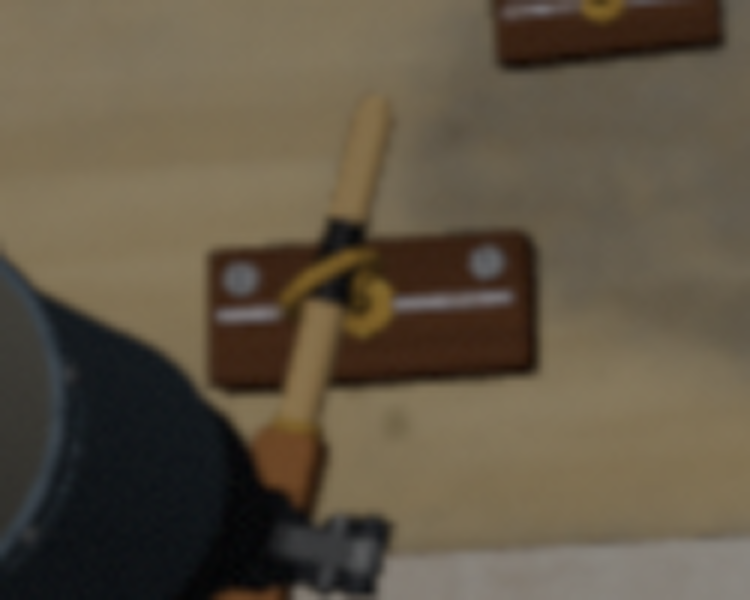

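View pics/wrist_e.png

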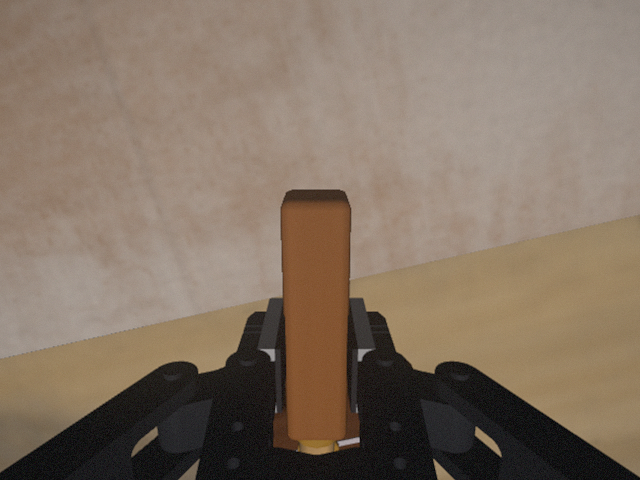

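Top view is clear here: the rod is through the loop with the band at it, loop not yet moved, no contact. Continuing the swing.

jog_arm(
  commands=[
    {"tx": 0.0027, "ty": 0.0057, "tz": 0, "rx": 0, "ry": 0, "rz": -0.07, "claw": 0.0},
    {"tx": 0.0027, "ty": 0.0057, "tz": 0, "rx": 0, "ry": 0, "rz": -0.07, "claw": 0.0},
    {"tx": 0.0025, "ty": 0.0057, "tz": 0, "rx": 0, "ry": 0, "rz": -0.07, "claw": 0.0},
    {"tx": 0.003, "ty": 0.0056, "tz": 0, "rx": 0, "ry": 0, "rz": -0.07, "claw": 0.0},
    {"tx": 0.0034, "ty": 0.0053, "tz": 0, "rx": 0, "ry": 0, "rz": -0.07, "claw": 0.0},
    {"tx": 0.0037, "ty": 0.0051, "tz": 0, "rx": 0, "ry": 0, "rz": -0.07, "claw": 0.0},
    {"tx": 0, "ty": 0, "tz": 0, "rx": 0, "ry": 0, "rz": 0, "claw": 0.0},
  ],
)

```text
t: 10.52
tcp_pos: [0.5218, 0.1575, 0.0578]
tool_rot: [84.4, 90.0, 45.8]
force: [-0.2, 1.9, -1.1]
opening: 0.243
```

```bash
python3 snap.py f top; python3 - <<'E'
import cv2
im=cv2.imread('pics/top_f.png')[200:300,120:245];cv2.imwrite('pics/tf_c.png',cv2.resize(im,None,fx=6,fy=6,interpolation=cv2.INTER_CUBIC))
E
```

```text
10.525 [0.5218 0.1575 0.0578] q [  33.2   20.7  -11.7   -0.   -57.5 -161.9] F [-0.2  1.9 -1.1] jaw heading-90 -38.64 x [ 0.001  0.001 -1.   ]
```

View pics/tf_c.png

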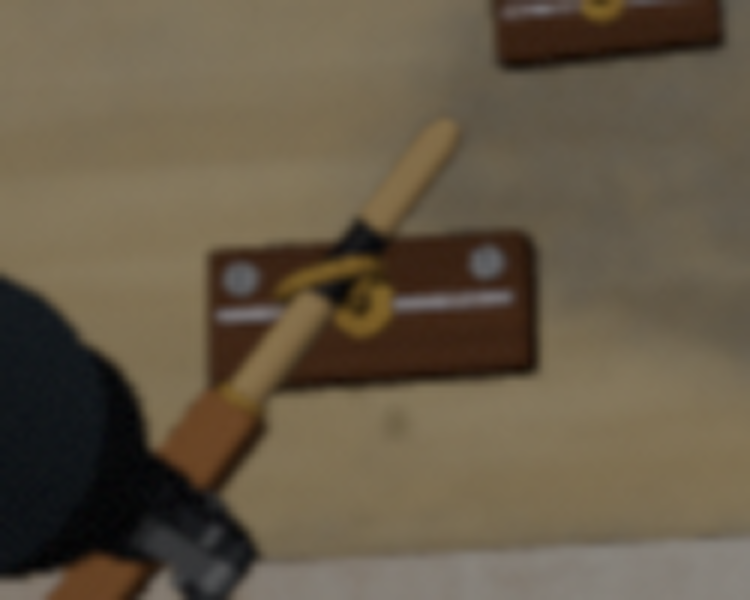

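The loop has begun to follow (image slope 29° → about 15°, line at 4°). A little further, watching joint 6 (-162°, limit -175°).

jog_arm(
  commands=[
    {"tx": 0.004, "ty": 0.0048, "tz": 0, "rx": 0, "ry": 0, "rz": -0.07, "claw": 0.0},
    {"tx": 0.0044, "ty": 0.0045, "tz": 0, "rx": 0, "ry": 0, "rz": -0.07, "claw": 0.0},
    {"tx": 0.0012, "ty": 0.001, "tz": 0, "rx": 0, "ry": 0, "rz": -0.02, "claw": 0.0},
    {"tx": 0, "ty": 0, "tz": 0, "rx": 0, "ry": 0, "rz": 0, "claw": 0.0},
    {"tx": 0, "ty": 0, "tz": 0, "rx": 0, "ry": 0, "rz": 0, "claw": 0.0},
  ],
)

```text
t: 11.2
tcp_pos: [0.5314, 0.1677, 0.058]
tool_rot: [89.0, 89.9, 41.2]
force: [1.9, 3.9, -2.2]
opening: 0.242
```

```bash
python3 snap.py g top; python3 - <<'E'
import cv2
im=cv2.imread('pics/top_g.png')[200:300,120:245];cv2.imwrite('pics/tg_c.png',cv2.resize(im,None,fx=6,fy=6,interpolation=cv2.INTER_CUBIC))
E
```

```text
11.2 [0.5314 0.1677 0.058 ] q [  33.6   21.9   -9.9   -0.   -58.1 -171.4] F [ 1.9  3.9 -2.2] jaw heading-90 -47.83 x [ 0.001  0.001 -1.   ]
```

View pics/tg_c.png

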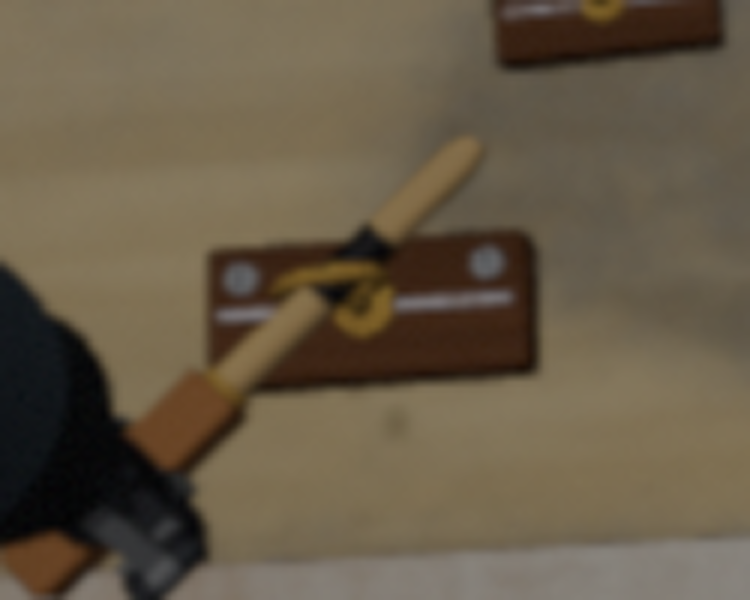

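```bash
python3 - <<'E'
from h import *
T=cam('top');c=np.array([.592,.101,.066])
t=np.linspace(0,2*np.pi,400)
for a in (.6,.5,.4,.25,.2,.15,.1,.05,0,-.05):
    h=-np.pi/2+a;v=np.array([np.cos(h),np.sin(h),0])
    p=np.array([proj(T,c+.0165*(np.cos(k)*v+np.sin(k)*np.array([0,0,1]))) for k in t]).astype(np.float32)
    (x,y),(w,hh),an=cv2.fitEllipse(p)
    p=(p-[120,200])*6; L=p[p[:,0].argmin()];Rr=p[p[:,0].argmax()]
    print(a,'slope LR',np.degrees(np.arctan2(L[1]-Rr[1],Rr[0]-L[0])).round(1),'L',L.round(0),'R',Rr.round(0),'ell',an)
# brass masks in crops
for n in 'aefg':
    im=cv2.imread(f'pics/top_{n}.png')[200:300,120:245];hsv=cv2.cvtColor(im,cv2.COLOR_BGR2HSV)
    m=((hsv[...,0]>17)&(hsv[...,0]<28)&(hsv[...,1]>135)).astype(np.uint8)*255; m[:, :40]=0;m[:,75:]=0;m[:40]=0;m[60:]=0
    cv2.imwrite(f'pics/m_{n}.png',cv2.resize(np.hstack([m,im[...,1]]),None,fx=3,fy=3,interpolation=cv2.INTER_NEAREST))
ims=[cv2.resize(cv2.imread(f'pics/top_{n}.png')[233:260,160:195],None,fx=11,fy=11,interpolation=cv2.INTER_CUBIC) for n in 'befg']
cv2.imwrite('pics/cmp.png',np.vstack([np.hstack(ims[:2]),np.hstack(ims[2:])]))
E
```

```text
0.6 slope LR 30.3 L [285. 309.] R [369. 260.] ell 55.88624954223633
0.5 slope LR 25.6 L [283. 305.] R [372. 263.] ell 61.68037033081055
0.4 slope LR 20.8 L [281. 302.] R [374. 266.] ell 67.37406921386719
0.25 slope LR 13.3 L [279. 296.] R [376. 273.] ell 75.743408203125
0.2 slope LR 10.9 L [278. 293.] R [377. 275.] ell 78.4925537109375
0.15 slope LR 8.3 L [278. 291.] R [377. 277.] ell 81.22370910644531
0.1 slope LR 5.7 L [278. 289.] R [377. 279.] ell 83.93840026855469
0.05 slope LR 3.3 L [277. 287.] R [378. 281.] ell 86.63813018798828
0 slope LR 0.7 L [277. 285.] R [378. 284.] ell 89.324462890625
-0.05 slope LR -1.9 L [277. 282.] R [378. 286.] ell 91.99894714355469
```

View pics/cmp.png

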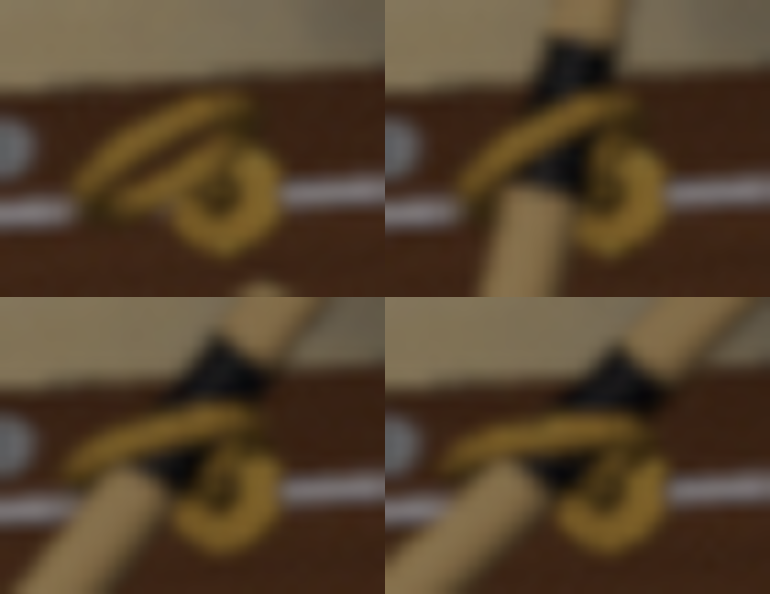

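Estimate is about -0.1 to -0.15 rad: inside tolerance but with little margin. I'll raise the rod 4 mm in the hole, which makes it bear at a smaller angle, and turn slightly more.

jog_arm(
  commands=[
    {"tx": 0.001, "ty": 0.0009, "tz": 0.002, "rx": 0, "ry": 0, "rz": -0.015, "claw": 0.0},
    {"tx": 0.001, "ty": 0.0009, "tz": 0.002, "rx": 0, "ry": 0, "rz": -0.015, "claw": 0.0},
    {"tx": 0, "ty": 0, "tz": 0, "rx": 0, "ry": 0, "rz": 0, "claw": 0.0},
    {"tx": 0, "ty": 0, "tz": 0, "rx": 0, "ry": 0, "rz": 0, "claw": 0.0},
  ],
)

```text
t: 11.75
tcp_pos: [0.5332, 0.1694, 0.0614]
tool_rot: [143.8, 90.0, 94.1]
force: [3.4, 4.0, -4.4]
opening: 0.245
```

```bash
python3 snap.py h top; python3 - <<'E'
import cv2,numpy as np
ims=[cv2.resize(cv2.imread(f'pics/top_{n}.png')[233:260,160:195],None,fx=11,fy=11,interpolation=cv2.INTER_CUBIC) for n in 'gh']
cv2.imwrite('pics/cmp2.png',np.hstack(ims))
E
```

```text
11.75 [0.5332 0.1694 0.0614] q [  33.6   22.    -9.2   -0.   -58.8 -173.2] F [ 3.4  4.  -4.4] jaw heading-90 -49.62 x [-0.  0. -1.]
```

View pics/cmp2.png

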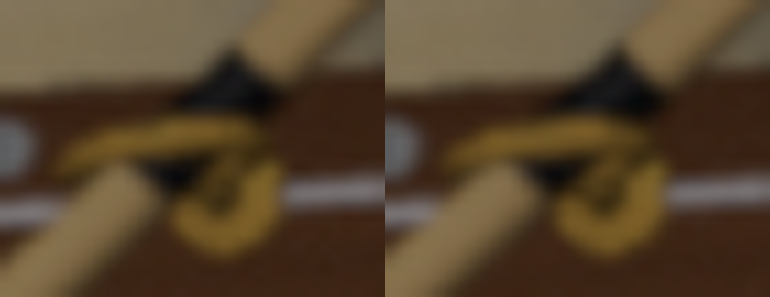

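Next: swing the rod back to the middle of its play, then draw it out and measure the loop unobstructed.

jog_arm(
  commands=[
    {"tx": -0.0044, "ty": -0.0045, "tz": -0.002, "rx": 0, "ry": 0, "rz": 0.068, "claw": 0.0},
    {"tx": -0.004, "ty": -0.0048, "tz": -0.0015, "rx": 0, "ry": 0, "rz": 0.068, "claw": 0.0},
    {"tx": -0.0037, "ty": -0.0051, "tz": 0, "rx": 0, "ry": 0, "rz": 0.068, "claw": 0.0},
    {"tx": -0.0034, "ty": -0.0053, "tz": 0, "rx": 0, "ry": 0, "rz": 0.068, "claw": 0.0},
    {"tx": -0.003, "ty": -0.0056, "tz": 0, "rx": 0, "ry": 0, "rz": 0.068, "claw": 0.0},
    {"tx": -0.0025, "ty": -0.0057, "tz": 0, "rx": 0, "ry": 0, "rz": 0.068, "claw": 0.0},
    {"tx": -0.0027, "ty": -0.0057, "tz": 0, "rx": 0, "ry": 0, "rz": 0.068, "claw": 0.0},
    {"tx": -0.0027, "ty": -0.0057, "tz": 0, "rx": 0, "ry": 0, "rz": 0.068, "claw": 0.0},
    {"tx": -0.003, "ty": -0.003, "tz": 0, "rx": 0, "ry": 0, "rz": 0.068, "claw": 0.0},
    {"tx": 0, "ty": 0, "tz": 0, "rx": 0, "ry": 0, "rz": 0, "claw": 0.0},
  ],
)

```text
t: 13.05
tcp_pos: [0.5027, 0.1225, 0.0581]
tool_rot: [-127.0, 89.9, -141.7]
force: [-0.2, -0.9, -0.4]
opening: 0.24
```

```bash
python3 snap.py i top; python3 - <<'E'
import cv2,numpy as np
ims=[cv2.resize(cv2.imread(f'pics/top_{n}.png')[233:260,160:195],None,fx=11,fy=11,interpolation=cv2.INTER_CUBIC) for n in 'hi']
cv2.imwrite('pics/cmp3.png',np.hstack(ims))
E
```

```text
13.05 [0.5027 0.1225 0.0581] q [  31.1   18.1  -15.7    0.   -56.3 -135.7] F [-0.2 -0.9 -0.4] jaw heading-90 -14.670000000000002 x [-0.002 -0.002 -1.   ]
```

View pics/cmp3.png

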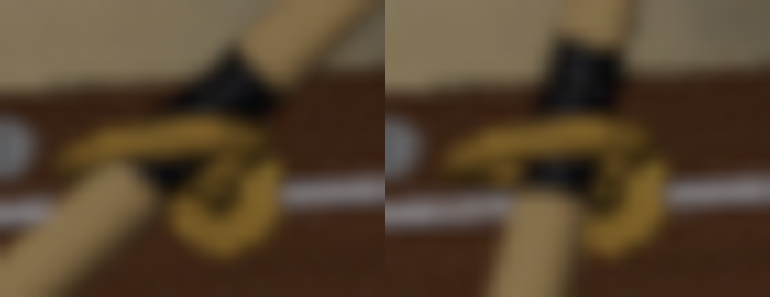

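jog_arm(
  commands=[
    {"tx": -0.0145, "ty": 0.0037, "tz": 0, "rx": 0, "ry": 0, "rz": 0, "claw": 0.0},
    {"tx": -0.0145, "ty": 0.0037, "tz": 0, "rx": 0, "ry": 0, "rz": 0, "claw": 0.0},
    {"tx": -0.0145, "ty": 0.0037, "tz": 0, "rx": 0, "ry": 0, "rz": 0, "claw": 0.0},
    {"tx": -0.0145, "ty": 0.0037, "tz": 0, "rx": 0, "ry": 0, "rz": 0, "claw": 0.0},
    {"tx": -0.0145, "ty": 0.0037, "tz": 0, "rx": 0, "ry": 0, "rz": 0, "claw": 0.0},
    {"tx": -0.0145, "ty": 0.0037, "tz": 0, "rx": 0, "ry": 0, "rz": 0, "claw": 0.0},
    {"tx": -0.0145, "ty": 0.0037, "tz": 0, "rx": 0, "ry": 0, "rz": 0, "claw": 0.0},
    {"tx": -0.0145, "ty": 0.0037, "tz": 0, "rx": 0, "ry": 0, "rz": 0, "claw": 0.0},
    {"tx": 0, "ty": 0, "tz": 0, "rx": 0, "ry": 0, "rz": 0, "claw": 0.0},
    {"tx": 0, "ty": 0, "tz": 0, "rx": 0, "ry": 0, "rz": 0, "claw": 0.0},
  ],
)

```text
t: 14.35
tcp_pos: [0.388, 0.1536, 0.0585]
tool_rot: [35.8, 90.0, 21.3]
force: [0.0, 0.8, -0.8]
opening: 0.245
```

```bash
python3 snap.py j top scene; python3 - <<'E'
import cv2,numpy as np
im=cv2.imread('pics/top_j.png')[225:265,145:215];a=cv2.resize(im,None,fx=11,fy=11,interpolation=cv2.INTER_CUBIC)
cv2.imwrite('pics/tj.png',a)
im=cv2.imread('pics/scene_j.png')[285:395,175:325];cv2.imwrite('pics/sj.png',cv2.resize(im,None,fx=5,fy=5,interpolation=cv2.INTER_CUBIC))
E
```

```text
14.35 [0.388  0.1536 0.0585] q [  43.3    7.6  -29.8    0.   -52.5 -147.9] F [ 0.   0.8 -0.8] jaw heading-90 -14.540000000000006 x [ 0.001  0.    -1.   ]
```

View pics/tj.png

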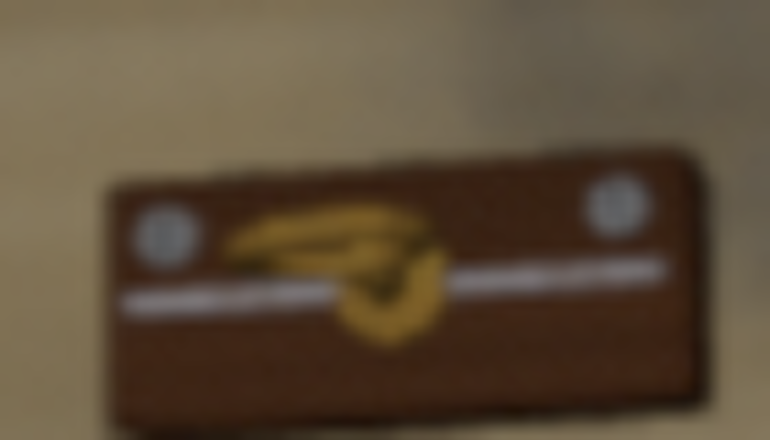

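View pics/sj.png

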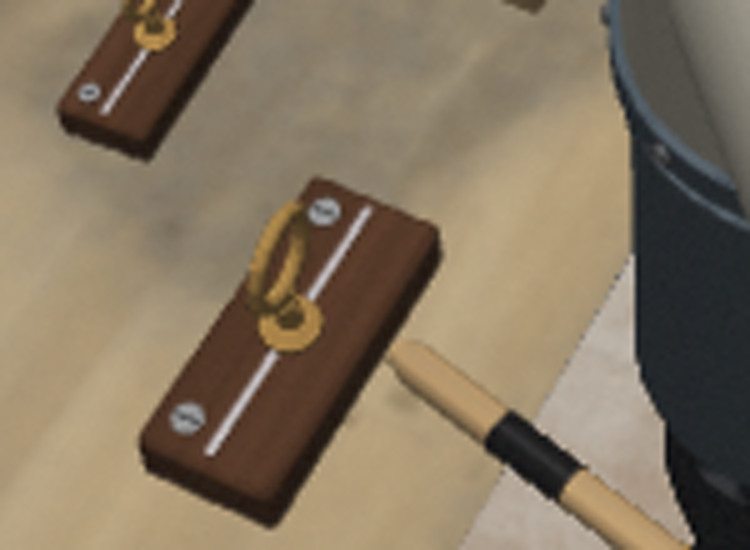

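The rod is out and the loop is clearly visible open in the scene view (about x 248–308 in the crop). Measuring its angle from the ring's extremes in both views.

```bash
python3 - <<'E'
from h import *
S=cam('scene');T=cam('top');c=np.array([.592,.101,.066]);t=np.linspace(0,2*np.pi,400)
def ring(C,a,off,sc,rad=.0165):
    h=-np.pi/2+a;v=np.array([np.cos(h),np.sin(h),0])
    p=np.array([proj(C,c+rad*(np.cos(k)*v+np.sin(k)*np.array([0,0,1]))) for k in t]); return (p-off)*sc
for a in (.3,.2,.15,.1,.05,0,-.1):
    s=ring(S,a,[175,285],5); h=ring(S,a,[175,285],5,.0135)
    e=cv2.fitEllipse(s.astype(np.float32)); 
    tt=ring(T,a,[145,225],11)
    L=tt[tt[:,0].argmin()];R=tt[tt[:,0].argmax()]
    print(a,'S x',s[:,0].min().round(),s[:,0].max().round(),'axes',np.round(e[1],1),'ang',round(e[2],1),'| T L',L.round(),'R',R.round(),'ytop',tt[:,1].min().round(),'slope',np.degrees(np.arctan2(L[1]-R[1],R[0]-L[0])).round(1))
im=cv2.imread('pics/sj.png');hsv=cv2.cvtColor(im,cv2.COLOR_BGR2HSV)
m=((hsv[...,0]>14)&(hsv[...,0]<28)&(hsv[...,1]>110)).astype(np.uint8)*255
m[:190]=0;m[360:]=0;m[:,:235]=0;m[:,330:]=0
cv2.imwrite('pics/mj.png',m)
ys,xs=np.nonzero(m[:290]);print('mask x',xs.min(),xs.max(),'ymin',ys.min())
# hole contour
for k,cn in enumerate(cv2.findContours(m,cv2.RETR_CCOMP,cv2.CHAIN_APPROX_NONE)[0]):
    if len(cn)>=20: print(cv2.contourArea(cn),cv2.fitEllipse(cn))
cv2.imwrite('pics/mj2.png',np.hstack([im[180:360,220:340],cv2.cvtColor(m,cv2.COLOR_GRAY2BGR)[180:360,220:340]]).repeat(3,0).repeat(3,1))
E
```

```text
0.3 S x 268.0 294.0 axes [ 21.3 104. ] ang 8.7 | T L [237. 271.] R [413. 221.] ytop 211.0 slope 15.8
0.2 S x 263.0 299.0 axes [ 26.3 104.2] ang 13.7 | T L [235. 263.] R [415. 229.] ytop 218.0 slope 10.9
0.15 S x 261.0 301.0 axes [ 28.7 104.3] ang 16.2 | T L [234. 259.] R [416. 233.] ytop 221.0 slope 8.3
0.1 S x 259.0 303.0 axes [ 31.1 104.4] ang 18.8 | T L [234. 255.] R [417. 237.] ytop 224.0 slope 5.7
0.05 S x 256.0 305.0 axes [ 33.3 104.5] ang 21.4 | T L [233. 251.] R [417. 241.] ytop 226.0 slope 3.3
0 S x 254.0 308.0 axes [ 35.5 104.5] ang 24.1 | T L [233. 247.] R [417. 245.] ytop 228.0 slope 0.7
-0.1 S x 250.0 312.0 axes [ 39.6 104.7] ang 29.5 | T L [234. 238.] R [417. 253.] ytop 229.0 slope -4.6
mask x 244 310 ymin 192
7544.0 ((284.2188415527344, 284.0146484375), (71.47381591796875, 157.50218200683594), 177.6763458251953)
654.5 ((277.4554443359375, 259.97491455078125), (13.006535530090332, 65.10649108886719), 20.359615325927734)
```

View pics/mj2.png

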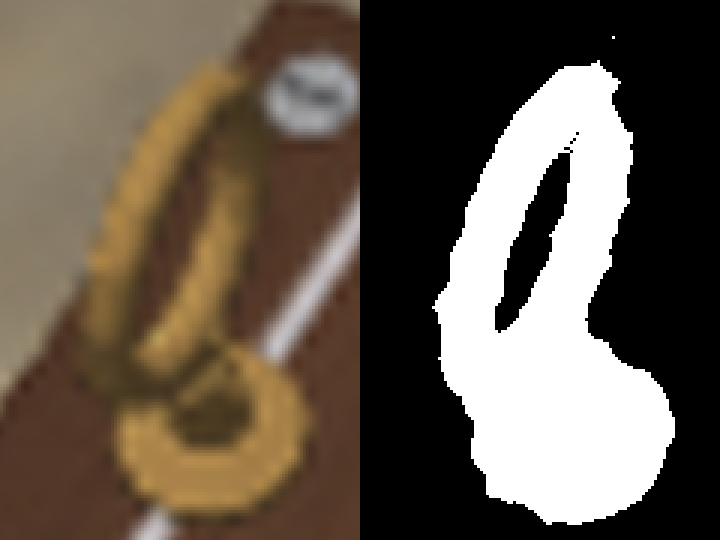

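Scene ring extremes give about -0.07 and top about -0.12; so the eye is near -0.1 rad, within 0.2. Carrying the rod back to its original clear spot.

jog_arm(
  commands=[
    {"tx": -0.005, "ty": 0, "tz": 0.03, "rx": 0, "ry": 0, "rz": 0, "claw": 0.0},
    {"tx": 0, "ty": 0, "tz": 0.03, "rx": 0, "ry": 0, "rz": 0, "claw": 0.0},
    {"tx": 0, "ty": 0, "tz": 0.03, "rx": 0, "ry": 0, "rz": 0, "claw": 0.0},
    {"tx": 0.009, "ty": -0.044, "tz": 0, "rx": 0, "ry": 0, "rz": 0.0185, "claw": 0.0},
    {"tx": 0.009, "ty": -0.044, "tz": 0, "rx": 0, "ry": 0, "rz": 0.0185, "claw": 0.0},
    {"tx": 0.009, "ty": -0.044, "tz": 0, "rx": 0, "ry": 0, "rz": 0.0185, "claw": 0.0},
    {"tx": 0.009, "ty": -0.044, "tz": 0, "rx": 0, "ry": 0, "rz": 0.0185, "claw": 0.0},
    {"tx": 0.009, "ty": -0.044, "tz": 0, "rx": 0, "ry": 0, "rz": 0.0185, "claw": 0.0},
    {"tx": 0.009, "ty": -0.044, "tz": 0, "rx": 0, "ry": 0, "rz": 0.0185, "claw": 0.0},
    {"tx": 0.009, "ty": -0.044, "tz": 0, "rx": 0, "ry": 0, "rz": 0.0185, "claw": 0.0},
    {"tx": 0.009, "ty": -0.044, "tz": 0, "rx": 0, "ry": 0, "rz": 0.0185, "claw": 0.0},
    {"tx": 0.009, "ty": -0.044, "tz": 0, "rx": 0, "ry": 0, "rz": 0.0185, "claw": 0.0},
    {"tx": 0.009, "ty": -0.044, "tz": 0, "rx": 0, "ry": 0, "rz": 0.0185, "claw": 0.0},
    {"tx": 0.009, "ty": -0.044, "tz": 0, "rx": 0, "ry": 0, "rz": 0.0185, "claw": 0.0},
    {"tx": 0.009, "ty": -0.044, "tz": 0, "rx": 0, "ry": 0, "rz": 0.0185, "claw": 0.0},
    {"tx": 0, "ty": 0, "tz": -0.04, "rx": 0, "ry": 0, "rz": 0, "claw": 0.0},
    {"tx": 0, "ty": 0, "tz": -0.04, "rx": 0, "ry": 0, "rz": 0, "claw": 0.0},
    {"tx": 0, "ty": 0, "tz": -0.03, "rx": 0, "ry": 0, "rz": 0, "claw": 0.0},
    {"tx": 0, "ty": 0, "tz": 0, "rx": 0, "ry": 0, "rz": 0, "claw": 0.0},
  ],
)

```text
t: 16.82
tcp_pos: [0.4887, -0.374, 0.0353]
tool_rot: [154.7, 89.6, 152.8]
force: [0.4, -0.8, -0.5]
opening: 0.244
```

```bash
python3 snap.py k scene
```

```text
16.825 [ 0.4887 -0.374   0.0353] q [-22.9  29.2  -1.6  -0.  -59.6 -69. ] F [ 0.4 -0.8 -0.5] jaw heading-90 -1.9000000000000057 x [-0.006  0.003 -1.   ]
```

View pics/scene_k.png

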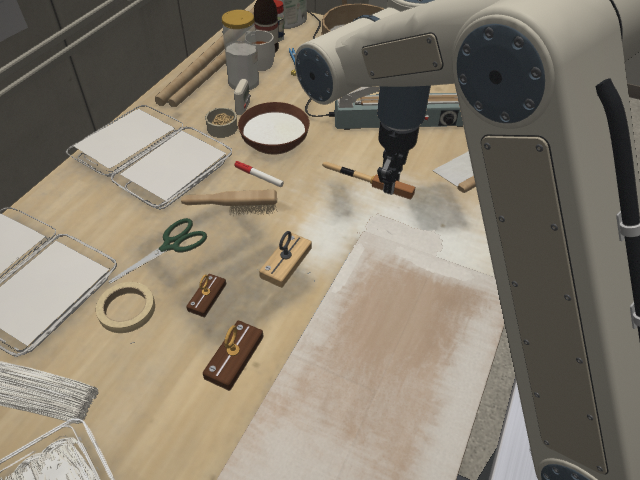

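The rod is over its old clear place and level. Lowering.

jog_arm(
  commands=[
    {"tx": 0, "ty": 0, "tz": 0, "rx": 0, "ry": 0, "rz": 0, "claw": 0.0},
    {"tx": 0, "ty": 0, "tz": -0.015, "rx": 0, "ry": 0, "rz": 0, "claw": 0.0},
    {"tx": 0, "ty": 0, "tz": -0.012, "rx": 0, "ry": 0, "rz": 0, "claw": 0.0},
    {"tx": 0, "ty": 0, "tz": 0, "rx": 0, "ry": 0, "rz": 0, "claw": 0.0},
    {"tx": 0, "ty": 0, "tz": 0, "rx": 0, "ry": 0, "rz": 0, "claw": 0.0},
  ],
)

```text
t: 17.5
tcp_pos: [0.4909, -0.3747, 0.0113]
tool_rot: [-94.6, 90.0, -96.5]
force: [-0.0, 0.5, -0.9]
opening: 0.239
```

jog_arm(
  commands=[
    {"tx": 0, "ty": 0, "tz": -0.005, "rx": 0, "ry": 0, "rz": 0, "claw": 0.0},
    {"tx": 0, "ty": 0, "tz": -0.003, "rx": 0, "ry": 0, "rz": 0, "claw": 0.0},
    {"tx": 0, "ty": 0, "tz": 0, "rx": 0, "ry": 0, "rz": 0, "claw": 0.0},
    {"tx": 0, "ty": 0, "tz": 0, "rx": 0, "ry": 0, "rz": 0, "claw": 0.0},
  ],
)

```text
t: 18.0
tcp_pos: [0.4907, -0.3746, 0.0033]
tool_rot: [-161.9, 90.0, -163.7]
force: [-0.2, 0.5, -1.2]
opening: 0.243
```

jog_arm(
  commands=[
    {"tx": 0, "ty": 0, "tz": 0, "rx": 0, "ry": 0, "rz": 0, "claw": 0.4},
    {"tx": 0, "ty": 0, "tz": 0, "rx": 0, "ry": 0, "rz": 0, "claw": 0.7},
    {"tx": 0, "ty": 0, "tz": 0, "rx": 0, "ry": 0, "rz": 0, "claw": 0.8},
    {"tx": 0, "ty": 0, "tz": 0, "rx": 0, "ry": 0, "rz": 0, "claw": 0.8},
    {"tx": 0, "ty": 0, "tz": 0, "rx": 0, "ry": 0, "rz": 0, "claw": 0.8},
    {"tx": 0, "ty": 0, "tz": 0.02, "rx": 0, "ry": 0, "rz": 0, "claw": 0.8},
    {"tx": 0, "ty": 0, "tz": 0.04, "rx": 0, "ry": 0, "rz": 0, "claw": 0.8},
    {"tx": 0, "ty": 0, "tz": 0.05, "rx": 0, "ry": 0, "rz": 0, "claw": 0.8},
    {"tx": 0, "ty": 0, "tz": 0.05, "rx": 0, "ry": 0, "rz": 0, "claw": 0.8},
    {"tx": 0, "ty": 0, "tz": 0.04, "rx": 0, "ry": 0, "rz": 0, "claw": 0.8},
    {"tx": 0, "ty": 0, "tz": 0, "rx": 0, "ry": 0, "rz": 0, "claw": 0.8},
    {"tx": 0, "ty": 0, "tz": 0, "rx": 0, "ry": 0, "rz": 0, "claw": 0.8},
  ],
)

```text
t: 19.5
tcp_pos: [0.4905, -0.3743, 0.2027]
tool_rot: [120.2, 89.9, 118.3]
force: [0.1, -0.1, -1.2]
opening: 0.798
```

```bash
python3 snap.py l scene wrist; python3 - <<'E'
import cv2,numpy as np
a=cv2.resize(cv2.imread('pics/scene_l.png')[285:395,175:295],None,fx=5,fy=5,interpolation=cv2.INTER_CUBIC)[:,:600]
cv2.imwrite('pics/sl.png',a)
cv2.imwrite('pics/sl2.png',cv2.resize(cv2.imread('pics/scene_l.png')[150:230,300:440],None,fx=5,fy=5,interpolation=cv2.INTER_CUBIC))
E
```

```text
19.5 [ 0.4905 -0.3743  0.2027] q [-22.9  22.8  13.7  -0.  -81.  -69. ] F [ 0.1 -0.1 -1.2] jaw heading-90 -1.8499999999999943 x [-0.     0.001 -1.   ]
```

View pics/sl.png

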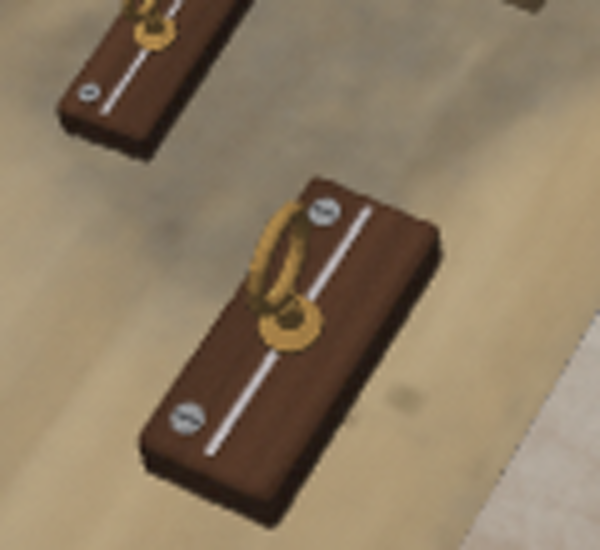

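View pics/sl2.png

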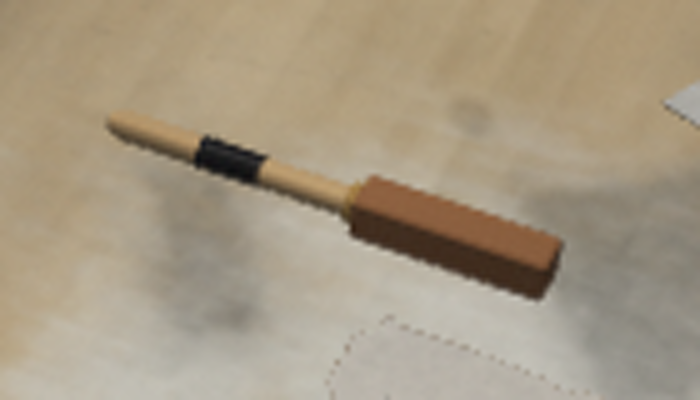

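View pics/wrist_l.png

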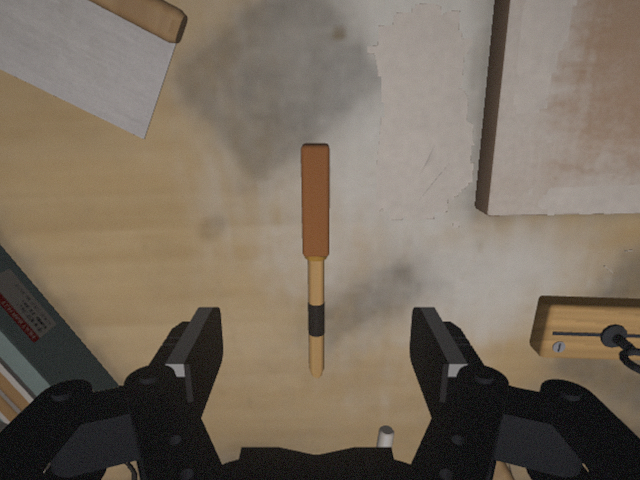

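```bash
python3 -c "
from bench import r
print(r.job_done())"
```

```text
the job is handed in; nothing more can be done
None
```

I handed the job in at about 19.6 s of the 64 s allowed. The eye is turned to about -0.1 rad, inside the 0.2 limit, and the rod is back on the table. No verdict was reported.

- **What I did:** I slid the rod through the large brass eye until the black band sat at the loop, within about 3 mm. I swung the rod clockwise until it bore on the loop and took the eye round from about -0.5 rad. Then I swung the rod back, drew it out and laid it down where it had first lain.
- **Eye angle:** the checks after the rod was out agree that it is within 0.2 rad, but not on the exact value. The scene view gives about -0.07 rad and the top view about -0.12. The rod's angle when it bore on the loop suggests close to 0. I stopped slightly short because joint 6 was at -173°, near its limit of -175°.
- **Rod and arm:** the last pictures show the rod lying flat about 0.48 m from the eye. The gripper is open about 0.2 m above the table and touches nothing. The wrist force readings stayed at or below about 7 N.
- **Refused moves:** two early move calls were rejected as invalid input, because I had left fields out of some rows. Neither moved the arm.

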